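# Set the mould press to the right depth and try its stroke

### The job

Set this hand press up for the mould that stands on its bed: pull the sprung depth knob up out of its park notch, turn it to the notch with one stud for the shallow mould, two for the medium or three for the tall one, and let its pin drop fully home, feeling for the notch rather than forcing the pin. Then try the stroke: push the palm button gently straight down until the stop rod meets its stop post, and let the head rise again. Leave the moulds and everything else where they stand, and let the head never touch a mould.

Things in the scene. Friction and masses are not known exactly. Their poses are not given: they have to be found in the camera images.
- press: Fixed hand press: aluminium base slab 200 x 470 x 15 mm (top = bed), white column 210 mm high at its -y end, an arm over the bed (145 to 185 mm above the table, from the column to y -40 mm), ram, and depth selector at the +y end. Origin: slab underside; slab from y -265 to +205 mm. Ram axis at y -70 mm, selector axis at y +115 mm, x 0, both vertical. Yaw within 0.2 rad of 0.
- bed (a point): Point on the bed (slab top, 15 mm above the table) straight under the ram. The mould to be pressed stands here; the other two stand on the white board beyond the +y end of the press.
- mould_shallow: White plastic mould with lid, 120 x 64 x 35 mm, two ribs on the lid, the lowest and shortest. Origin: centre of its underside, x along its length. Belongs to the one-stud notch. Not to be moved or touched.
- mould_medium: White plastic mould with lid, 138 x 64 x 47 mm, two ribs on the lid. Origin: centre of its underside, x along its length. Belongs to the two-stud notch. Not to be moved or touched.
- mould_tall: White plastic mould with lid, 156 x 64 x 59 mm, three ribs on the lid, the tallest and longest. Origin: centre of its underside, x along its length. Belongs to the three-stud notch. Not to be moved or touched.
- selector: Depth selector; lifts and turns about a vertical axis. Black wing grip 46 long x 13 thick x 37 mm tall (119 to 156 mm above the table when down) on a 44 mm disc, spindle, and a 106 mm flange, top at 36 mm, with four stop posts (12 mm diameter, unequal heights) at radius 36 mm. Origin: on the axis at slab top; x along the wing. Spring and weight hold it down with 8 N, 10 N at full lift.
- knob_grip (a point): Point on the selector's axis inside the wing, 141 mm above the table when down, 15 mm under the wing's top; lifts and turns with it, x along the wing, so fingers close along its y. The steel stop arm beside the spindle has its lock nut 115 mm above the table: keep fingertips above 117 mm on that side.
- pin_tip (a point): Lower end of the selector's pin: 8 mm diameter, flat, radius 48 mm, under the dark pointer line on the flange. Seated it sits 6 mm deep in a notch of the steel index plate on the slab. Let go beside a notch it rests on the plate, and with the wing only loosely held it can be slid along until it drops in by itself. It takes up to 30 N in all: never turn it seated, jam it or ram it down.
- depth_pull (a joint): Lift of the selector, m: 0 fully down, pin seated; 0.005 to 0.006 pin resting on top of the plate between notches; clear of the plate above 0.0065; 0.011 end of the pull.
- depth_turn (a joint): Turn of the selector, rad, counter-clockwise from above. Wide park notch at 0 (pin loose by 0.25 either way); notches with one, two, three studs beside them on the plate's rim nominally at -0.72, 0.72, 1.24. The plate is clamped up to 0.20 off either way, all notches alike, not reported: feel for them. Notches are 9 mm wide (play 0.015 rad). Turning ends at -1.02 and 1.54.
- press_head: Moving part of the ram: black palm button 54 mm wide, shaft, pressing plate 120 x 56 x 12 mm (underside 100 mm above the table when up) and a steel stop arm 10 mm wide reaching to the selector. Origin: ram axis, at table height when up. In the right setting the plate stops 3 mm above the mould's lid.
- rod_tip (a point): Lower end of the stop rod (9 mm diameter) on the stop arm, 90 mm above the table when up. It comes down on whichever stop post is turned beneath it; must not be pressed on a post with more than 40 N.
- palm (a point): Top centre of the palm button, 278 mm above the table when up; moves down with the ram.
- ram (a joint): Travel of the ram, m: 0 up, growing downward. It pushes back with 4 to 5 N at the top and 8 to 9 N at the lowest stop, and rises by itself when let go. The posts stop it at 0.012 in park, 0.047 in the one-stud, 0.035 in the two-stud and 0.023 in the three-stud setting.
- rice_paddle: Rice paddle 240 mm long lying beyond the column end of the press; bystander. Origin: centre of its underside.
- sauce_cup: White cup, 72 mm wide, 42 mm high, behind the selector; bystander. Origin: centre of its underside.
- steel_bowl: Steel bowl, 110 mm wide, 50 mm high, behind the press; bystander. Origin: centre of its underside.
- vinegar: Amber bottle, 60 mm wide, 170 mm high, behind the press column; bystander. Origin: centre of its underside.
- ring_mould: Steel ring, 76 mm wide, 40 mm high, on the robot's side of the selector; bystander. Origin: centre of its underside.
- brush: Brush 190 mm long lying in front of the column; bystander. Origin: centre of its underside.

How it is judged:
By the outcome, as a careful person would: the job done as asked, in the order asked, and still so for the second after the job is handed in, with the robot touching nothing.
It also fails if it takes over 72 s, if anything falls off the work surface, if the arm or the gripper's body presses on something with over 40 N, if the wrist force passes 120 N, or if a joint passes its speed limit or range.

### The arm

A 7-joint arm with a two-finger parallel gripper is mounted at the origin on the work surface. World frame = base frame: x ahead of the robot, y to its left, z up, the work surface at z = 0. Lengths are in m, angles in rad, forces in N, time in s.
With the tool pointing down it reaches from about 0.425 to 0.875 m from the base axis. Payload 8.4 kg.
Tool frame: the origin (TCP) lies midway between the tips of the shut fingers; the grasp point (between the pads) lies 19 mm behind it (r.tcp_to_grasp is the distance from the TCP to the grasp point, in m); z points along the fingers, y is the direction in which the jaws open and shut (so a half turn about z gives the same grasp; the last joint's range is limited). The gripper opens to 87 mm and grips with 3 to 60 N. Pads are 19 mm wide; open, the fingers measure 117 mm over their backs; the gripper's body (75 mm by 190 mm) begins 51 mm behind the grasp point.
Start: joints at [1.121, 0.333, 0.04, 1.465, -0.013, 1.343, -0.059], TCP at [0.223, -0.61, 0.202] pointing down, gripper open.
Joint ranges: [-2.58, 2.58], [-0.38, 2.09], [-1.3, 1.39], [0.25, 2.4], [-1.5, 4.64], [0.08, 2.09], [-2.65, 2.65]. Speed limits (rad/s): [2.22, 2.22, 2.79, 2.79, 3.14, 3.14, 3.14].

### API

Orientations are given as a 3x3 rotation matrix whose columns are the frame's x, y, z axes.
In Python, from station import readout, vision, r, recognise, trace gives the robot as it stands.
- The arm moves only by the tool drive_tool, never from a script. Its argument "rows" is a list of rows, each an object of numbers: "tx", "ty", "tz": the shift along the world's x, y, z in m; "rx", "ry", "rz": the turn, a rotation vector about the world's x, y, z in degrees. In form: [{"tx": .., "ty": .., "tz": .., "rx": .., "ry": .., "rz": ..}, ...]. A call has 1 to 20 rows; each row shifts and turns the commanded pose from where the row before left it; what a row does not reach is not made up. A row lasts 1/12 s, in which the tool goes at most 41.7 mm and 7.16 degrees, less where a joint would pass 70% of its speed; a pose out of reach is approached as far as the arm can. A call is refused whole if a number of a shift passes 0.0417 or a number of a turn 7.16, either way. A call with a gripper value outside its range is refused whole. "grip" is the finger opening in m, from 0 to 0.087, set as the call begins (left out, the last holds). The fingers move at their own pace and stop on an object; "force" is the grip in N (left out, the last holds). Time passes only in rows, so rows that do not move let the fingers close. It gives the time, the measured TCP pose, the force and the opening at its end, in the units of the state.
- readout.get_state(): the state, without advancing time (a new reading comes with each control period).
- vision.grab_frame(name): name is "scene" or "top" or "wrist"; returns (picture, depth): 400x640x3 uint8, red, green, blue; 400x640 float32, m along the optical axis (not along the pixel's ray), 0 where there is no reading.
- vision.camera_info(name): a dict with "fov_y" (degrees; the focal length in pixels is half the picture's height over the tangent of half this angle, whatever the lens; pixels are square), "cx", "cy" (the principal point, pixels), "extrinsics" (4x4, takes a point from world to camera coordinates); the wrist camera has in their place "T_tool_cam" (4x4, takes a point from camera to tool coordinates, whose origin is the TCP and whose axes are the flange's). Camera axes: x right, y up, looking along -z (the intrinsics and any distortion apply to the point x, -y, -z); pixel columns grow to the right and rows downward; lengths in m; the calibration is good to about 2 mm. A picture is of the moment at which its call begins: read the wrist's pose just before it. camera_info takes no time and is no camera call.
- r.job_done(): hands the job in, once; it reports no verdict.
Trained networks look in the newest picture that a camera, given by its name, has taken for a name from the list of things; names that differ only in an ending like _2 or _b are one class to them, and where a whole thing is asked for, a point or a joint stands for the part that bears it (a point fixed in the world has none). Each returns a list of dicts, best first, with "p" (0 to 1); they miss things now and then, are a little off and sometimes report something else, mostly with a low value. They report only what shows in the picture. A call takes as long as a camera call.
- recognise(label, camera): "extent" ([left, top, width, height] in pixels, round what is visible of it).
- trace(label, camera): "region" (400x640 bool, what is visible of it) and "extent" ([left, top, width, height] in pixels, round what is visible of it).
The state is a dict: "time_s": time; "joint_pos": joint angles; "qvel": joint speeds; "effort": joint torques, N m; "eef_pos": TCP position; "eef_rot": TCP orientation; "ft_force": force on the tool from outside, world axes, zero at the start; "ft_torque": the same for the moment, N m; "grip_width": opening from 0.0 (shut) to 1.0 (fully open).
Only numpy, scipy, OpenCV 4.12 (cv2) and the standard library are available. Lean on these libraries where they do the work, as an engineer would, in place of code of your own. Each camera call takes 0.05 s, during which the arm holds its last target.

## Working session

There is one attempt and no reset: what is moved stays moved. The work goes in short steps, Python scripts to look and compute and a tool call to move; the robot and the scene stay as the last step left them, time stands still between calls to the robot, and variables do not carry over. Pictures are saved under pics/ and viewed, and the job is handed in when it is done.

Besides the shell and the picture viewer there is one more tool, called after "Emit:" in YAML: its name, and indented under it one key for each argument. drive_tool: Moves the arm, as the interface text tells. Its arguments: {"type":"object","properties":{"rows":{"type":"array","items":{"type":"object","properties":{"tx":{"type":"number"},"ty":{"type":"number"},"tz":{"type":"number"},"rx":{"type":"number"},"ry":{"type":"number"},"rz":{"type":"number"}}}},"grip":{"type":"number"},"force":{"type":"number"}},"required":["rows"]}

```bash
ls; mkdir -p pics; python3 - <<'E'
from station import readout, vision, r
import cv2
for n in ("scene","top","wrist"):
    p,d=vision.grab_frame(n); cv2.imwrite(f"pics/a_{n}.png",p[:,:,::-1])
    print(n,vision.camera_info(n))
s=readout.get_state(); print(s); print(r.tcp_to_grasp)
E
```

```text
pics
scene {'fov_y': 54.903248708556056, 'cx': 324.29151881954783, 'cy': 194.26359142707548, 'extrinsics': array([[ 0.43647201,  0.89969543,  0.00634957, -0.26483963],
       [-0.57335978,  0.27270328,  0.77258752,  0.18476804],
       [ 0.69336191, -0.34085342,  0.63487653, -1.49558819],
       [ 0.        ,  0.        ,  0.        ,  1.        ]])}
top {'fov_y': 46.813271815883255, 'cx': 317.61890343469116, 'cy': 195.25694965263799, 'extrinsics': array([[-0.01755352, -0.99983303, -0.00507852,  0.04291568],
       [ 0.98356636, -0.01818034,  0.1796293 , -0.58247344],
       [-0.17969164, -0.00184194,  0.98372126, -1.22273185],
       [ 0.        ,  0.        ,  0.        ,  1.        ]])}
wrist {'fov_y': 58.37006461545758, 'cx': 319.1632297147092, 'cy': 195.30224842612202, 'T_tool_cam': array([[-6.82710309e-04,  9.57345600e-01,  2.88944520e-01,
         7.99426982e-02],
       [ 9.99998503e-01,  1.94107315e-04,  1.71964328e-03,
         1.81840548e-04],
       [ 1.59020669e-03,  2.88945261e-01, -9.57344299e-01,
        -1.82411869e-01],
       [ 0.00000000e+00,  0.00000000e+00,  0.0
[... 151 characters left out ...]
1.34329182, -0.05850025]), 'qvel': array([-0.00059555, -0.00089669, -0.00061118, -0.00235726, -0.00013394,
        0.00036875, -0.00018003]), 'effort': array([ 2.88852367e-03, -6.56840515e+01,  1.33740798e+00, -4.04105473e+01,
       -5.95806073e-02,  4.16874688e-02,  1.40939342e-04]), 'eef_pos': array([ 0.2232011 , -0.61007076,  0.20176039]), 'eef_rot': array([[ 9.39111227e-01,  3.43612920e-01, -5.15060118e-04],
       [ 3.43613294e-01, -9.39110540e-01,  1.13965199e-03],
       [-9.20992384e-05, -1.24724148e-03, -9.99999218e-01]]), 'ft_force': array([-0.57278144, -1.25438986, -0.62211775]), 'ft_torque': array([ 0.02921344,  0.02162483, -0.03115987]), 'grip_width': 0.9995601817010248}
0.0187
```

View pics/a_scene.png

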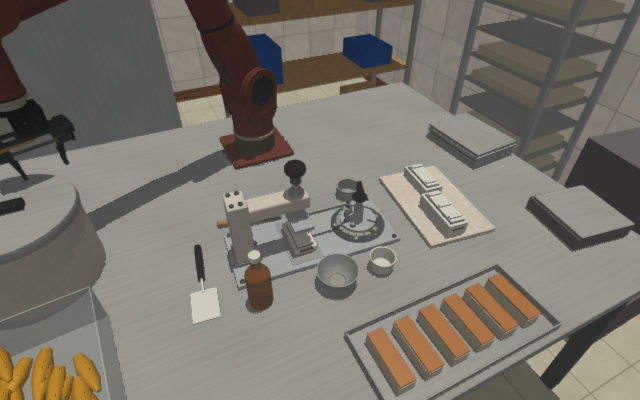

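View pics/a_top.png

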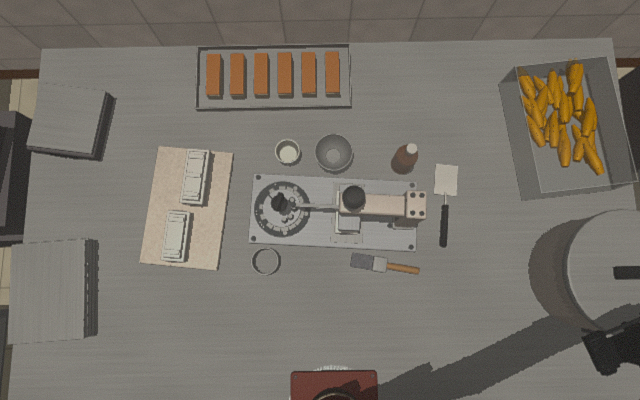

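The scene view shows the press at (300,215) with a mould on its bed and two moulds on the board. In the top view the moulds on the board are at (195,177) and (175,237), and the selector is at (280,207). Next I measure these.

```bash
cat > h.py <<'E'
import numpy as np, cv2
from station import readout, vision, r, recognise, trace
def K(n):
    c=vision.camera_info(n); f=200/np.tan(np.radians(c['fov_y'])/2); return f,c['cx'],c['cy'],c
def camT(n,s=None):
    c=vision.camera_info(n)
    if 'extrinsics' in c: return np.linalg.inv(c['extrinsics'])
    s=s or readout.get_state(); T=np.eye(4); T[:3,:3]=s['eef_rot']; T[:3,3]=s['eef_pos']; return T@c['T_tool_cam']
def cloud(n,d,s=None):
    f,cx,cy,c=K(n); v,u=np.mgrid[0:400,0:640]
    P=np.stack([(u-cx)/f*d,-(v-cy)/f*d,-d,np.ones_like(d)],-1)
    return (P@camT(n,s).T)[...,:3]
def proj(n,p,s=None):
    f,cx,cy,c=K(n); q=np.linalg.inv(camT(n,s))@np.append(p,1); return cx+f*q[0]/-q[2], cy-f*q[1]/-q[2]
def ray(n,u,v,z,s=None):
    f,cx,cy,c=K(n);T=camT(n,s);d=T[:3,:3]@np.array([(u-cx)/f,-(v-cy)/f,-1]);o=T[:3,3];return o+d*(z-o[2])/d[2]
E
python3 - <<'E'
from h import *
for n in ("top","scene"):
    p,d=vision.grab_frame(n); np.savez(f"{n}.npz",p=p,d=d)
    C=cloud(n,d)
    for l in ("mould_shallow","mould_medium","mould_tall","selector","press","press_head"):
        for t in trace(l,n)[:3]:
            m=t['region']&(d>0); X=C[m]
            if len(X)<20: continue
            z=np.percentile(X[:,2],[50,95]); T=X[X[:,2]>z[1]-.012]
            rect=cv2.minAreaRect(X[X[:,2]>z[1]-.025][:,:2].astype(np.float32)*1000)
            print(n,l,round(t['p'],2),[int(a) for a in t['extent']],'z',z.round(3),'c',X[:,:2].mean(0).round(3),'rect',np.round(rect[0]),np.round(rect[1]),round(rect[2],1))
p=np.load("top.npz")['p']; cv2.imwrite("pics/b1.png",cv2.resize(p[130:280,130:430,::-1],(800,400),interpolation=cv2.INTER_CUBIC))
p=np.load("scene.npz")['p']; cv2.imwrite("pics/b2.png",cv2.resize(p[150:300,210:480,::-1],(800,444),interpolation=cv2.INTER_CUBIC))
E
```

```text
top mould_shallow 0.48 [334, 189, 26, 47] z [0.036 0.114] c [ 0.518 -0.027] rect [518. -21.] [83. 20.] 13.0
top mould_shallow 0.47 [313, 131, 40, 40] z [0.022 0.051] c [ 0.715 -0.014] rect [709. -13.] [105. 106.] 24.9
top mould_medium 0.96 [161, 208, 32, 53] z [0.053 0.062] c [0.477 0.42 ] rect [480. 424.] [ 66. 142.] 84.4
top mould_medium 0.43 [290, 186, 74, 43] z [0.115 0.279] c [ 0.53  -0.031] rect [539. -49.] [50. 51.] 90.0
top mould_tall 0.96 [183, 149, 28, 57] z [0.064 0.075] c [0.638 0.368] rect [643. 373.] [ 66. 158.] 83.6
top selector 0.71 [352, 250, 66, 21] z [0.019 0.024] c [ 0.394 -0.134] rect [ 392. -148.] [186.  40.] 79.4
top selector 0.66 [257, 191, 43, 38] z [0.038 0.155] c [0.547 0.134] rect [552. 134.] [13. 46.] 69.2
top press 0.62 [251, 171, 173, 77] z [0.019 0.212] c [ 0.534 -0.011] rect [ 534. -125.] [208.  70.] 85.8
top press_head 0.88 [291, 186, 73, 43] z [0.115 0.279] c [ 0.53 -0.03] rect [539. -49.] [50. 51.] 90.0
scene mould_shallow 0.86 [285, 223, 32, 31] z [0.038 0.05 ] c [ 0.566 -0.057] rect [542. -49.] [ 62. 128.] 86.8
scene mould_shallow 0.6 [417, 192, 
[... 225 characters left out ...]
 z [0.059 0.073] c [0.661 0.358] rect [646. 371.] [ 65. 160.] 84.0
scene mould_tall 0.91 [418, 192, 49, 44] z [0.059 0.073] c [0.662 0.358] rect [649. 371.] [ 65. 155.] 83.9
scene selector 0.97 [341, 181, 31, 52] z [0.038 0.153] c [0.564 0.128] rect [556. 133.] [13. 47.] 69.3
scene press 0.84 [222, 163, 178, 125] z [0.026 0.211] c [ 0.563 -0.044] rect [ 536. -128.] [207.  70.] 87.5
scene press 0.26 [282, 219, 36, 35] z [0.037 0.049] c [ 0.567 -0.057] rect [542. -49.] [ 62. 128.] 86.8
scene press_head 0.91 [286, 159, 64, 71] z [0.113 0.277] c [ 0.557 -0.036] rect [547. -54.] [50. 43.] 41.3
scene press_head 0.41 [341, 182, 39, 51] z [0.037 0.15 ] c [0.562 0.131] rect [558. 133.] [13. 44.] 69.7
```

```bash
sleep 0
```

```text
(no output)
```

View images.

View pics/b1.png

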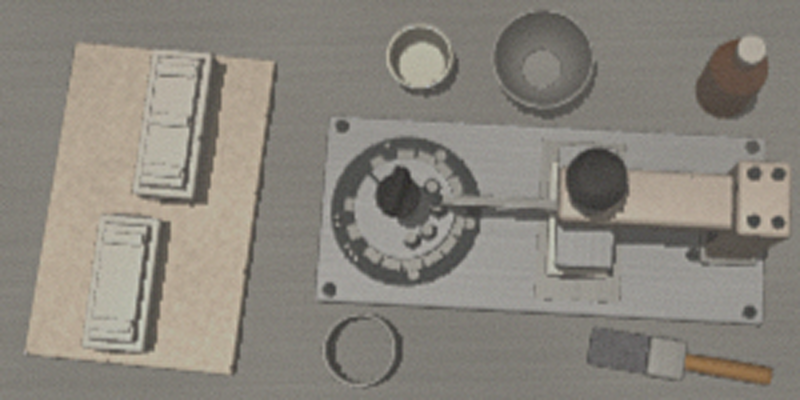

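View pics/b2.png

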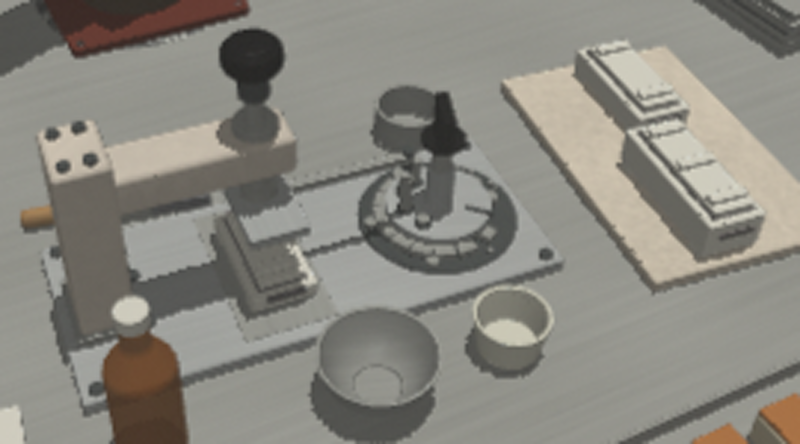

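Emit:
drive_tool:
  rows:
    - {"tx":0.02,"ty":0.015,"tz":0.03,"rz":7}
    - {"tx":0.02,"ty":0.015,"tz":0.03,"rz":7}
    - {"tx":0.02,"ty":0.015,"tz":0.03,"rz":7}
    - {"tx":0.02,"ty":0.015,"tz":0.03,"rz":7}
    - {"tx":0.02,"ty":0.015,"tz":0.03,"rz":7}
    - {"tx":0.02,"ty":0.015,"tz":0.03,"rz":7}
    - {"tx":0.01,"ty":0.04,"rz":7}
    - {"tx":0.01,"ty":0.04,"rz":7}
    - {"tx":0.01,"ty":0.04,"rz":7}
    - {"tx":0.01,"ty":0.04,"rz":7}
    - {"tx":0.01,"ty":0.04,"rz":7}
    - {"tx":0.01,"ty":0.04,"rz":7}

```text
$.rows[0]: bad value
```

Emit:
drive_tool:
  rows:
    - {"tx":0.02,"ty":0.015,"tz":0.03,"rx":0,"ry":0,"rz":7}
    - {"tx":0.02,"ty":0.015,"tz":0.03,"rx":0,"ry":0,"rz":7}
    - {"tx":0.02,"ty":0.015,"tz":0.03,"rx":0,"ry":0,"rz":7}
    - {"tx":0.02,"ty":0.015,"tz":0.03,"rx":0,"ry":0,"rz":7}
    - {"tx":0.02,"ty":0.015,"tz":0.03,"rx":0,"ry":0,"rz":7}
    - {"tx":0.02,"ty":0.015,"tz":0.03,"rx":0,"ry":0,"rz":7}
    - {"tx":0.01,"ty":0.04,"tz":0,"rx":0,"ry":0,"rz":7}
    - {"tx":0.01,"ty":0.04,"tz":0,"rx":0,"ry":0,"rz":7}
    - {"tx":0.01,"ty":0.04,"tz":0,"rx":0,"ry":0,"rz":7}
    - {"tx":0.01,"ty":0.04,"tz":0,"rx":0,"ry":0,"rz":7}
    - {"tx":0.01,"ty":0.04,"tz":0,"rx":0,"ry":0,"rz":7}
    - {"tx":0.01,"ty":0.04,"tz":0,"rx":0,"ry":0,"rz":7}

```text
time_s: 1.85
eef_pos: [0.4034, -0.2784, 0.3826]
eef_rot: [[-0.249, 0.968, 0.0], [0.968, 0.249, -0.001], [-0.001, 0.0, -1.0]]
ft_force: [1.8, -0.1, 0.4]
grip_width: 1.001
```

Emit:
drive_tool:
  rows:
    - {"tx":0.01,"ty":0.04,"tz":0,"rx":0,"ry":0,"rz":6}
    - {"tx":0.01,"ty":0.04,"tz":0,"rx":0,"ry":0,"rz":6}
    - {"tx":0.01,"ty":0.04,"tz":0,"rx":0,"ry":0,"rz":6}
    - {"tx":0.01,"ty":0.04,"tz":0,"rx":0,"ry":0,"rz":6}
    - {"tx":0.01,"ty":0.04,"tz":0,"rx":0,"ry":0,"rz":6}
    - {"tx":0.01,"ty":0.04,"tz":0,"rx":0,"ry":0,"rz":6}
    - {"tx":0.01,"ty":0.04,"tz":0,"rx":0,"ry":0,"rz":6}
    - {"tx":0.01,"ty":0.04,"tz":0,"rx":0,"ry":0,"rz":6}
    - {"tx":0.01,"ty":0.04,"tz":-0.01,"rx":0,"ry":0,"rz":5}
    - {"tx":0.01,"ty":0.03,"tz":-0.02,"rx":0,"ry":0,"rz":2}
    - {"tx":0,"ty":0,"tz":-0.04,"rx":0,"ry":0,"rz":0}
    - {"tx":0,"ty":0,"tz":-0.03,"rx":0,"ry":0,"rz":0}
    - {"tx":0,"ty":0,"tz":0,"rx":0,"ry":0,"rz":0}

```text
time_s: 2.93
eef_pos: [0.5004, 0.1085, 0.2771]
eef_rot: [[-0.935, 0.356, -0.008], [0.356, 0.935, -0.001], [0.007, -0.004, -1.0]]
ft_force: [-0.4, -0.6, -0.3]
grip_width: 1.001
```

```bash
python3 - <<'E'
from h import *
s=readout.get_state();print(s['joint_pos'].round(3),s['eef_pos'],s['ft_force'])
p,d=vision.grab_frame("wrist"); np.savez("w1.npz",p=p,d=d,R=s['eef_rot'],P=s['eef_pos']); cv2.imwrite("pics/c.png",cv2.resize(p[:,:,::-1],(800,500),interpolation=cv2.INTER_CUBIC))
E
```

```text
[ 0.426  0.079 -0.759  1.638  0.053  1.454  0.869] [0.5004063  0.10847728 0.27708872] [-0.4251337  -0.56744968 -0.28698071]
```

View pics/c.png

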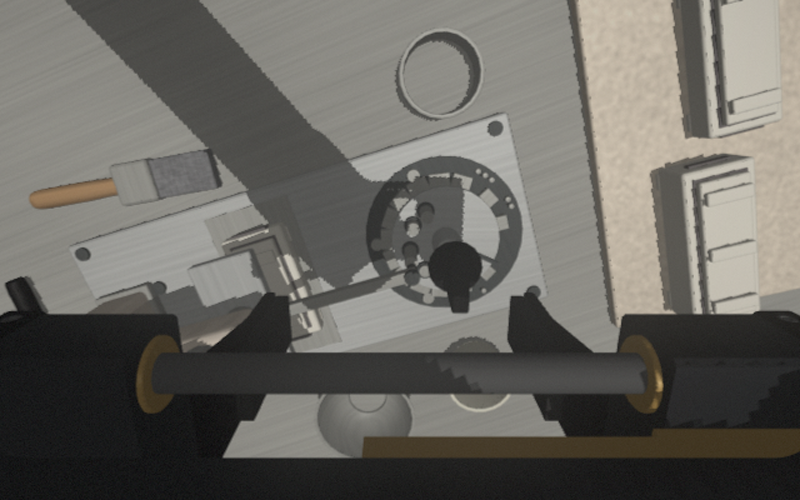

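```bash
python3 - <<'E'
from h import *
w=np.load("w1.npz"); S={'eef_rot':w['R'],'eef_pos':w['P']}
fr={'top':np.load('top.npz'),'scene':np.load('scene.npz'),'wrist':w}
A=np.array([0.553,0.134])
for n,f in fr.items():
    C=cloud(n,f['d'],S if n=='wrist' else None)
    r_=np.hypot(C[...,0]-A[0],C[...,1]-A[1])
    m=(f['d']>0)&(r_<.035)&(C[...,2]>.135)&(C[...,2]<.17)
    rc=cv2.minAreaRect(C[m][:,:2].astype(np.float32)*1000)
    print(n,m.sum(),np.round(rc[0],1),np.round(rc[1],1),round(rc[2],1),'ztop',np.percentile(C[m][:,2],98).round(4))
    # disc
    m=(f['d']>0)&(r_<.05)&(C[...,2]>.105)&(C[...,2]<.125); print('disc',m.sum(),C[m].mean(0).round(4) if m.any() else '')
    # flange top
    m=(f['d']>0)&(r_<.07)&(abs(C[...,2]-.036)<.006); (c,rad)=cv2.minEnclosingCircle(C[m][:,:2].astype(np.float32)*1000); print('fl',m.sum(),c,rad)
    m=(f['d']>0)&(np.hypot(C[...,0]-.539,C[...,1]+.05)<.06)&(C[...,2]>.25)
    if m.any():
        c,rad=cv2.minEnclosingCircle(C[m][:,:2].astype(np.float32)*1000); print('palm',m.sum(),np.round(c,1),rad,C[m][:,2].max().round(4))
    # rectified
    g=np.arange(-.09,.09,.0003); X,Y=np.meshgrid(A[0]+g[::-1]*0+0,g) if 0 else np.meshgrid(g,g)
    for z in (.021,.036):
        # image up=+x, left=+y
        Px=A[0]-Y; Py=A[1]-X
        fo,cx,cy,_=K(n); M=np.linalg.inv(camT(n,S if n=='wrist' else None))
        q=np.stack([Px,Py,np.full_like(Px,z),np.ones_like(Px)],-1)@M.T
        u=(cx+fo*q[...,0]/-q[...,2]).astype(np.float32); v=(cy-fo*q[...,1]/-q[...,2]).astype(np.float32)
        im=cv2.remap(f['p'],u,v,cv2.INTER_CUBIC)
        cv2.imwrite(f"pics/r_{n}_{int(z*1000)}.png",im[:,:,::-1])
ims=[cv2.resize(cv2.imread(f"pics/r_{n}_21.png"),(400,400)) for n in ('wrist','scene')]
cv2.imwrite("pics/r_all.png",np.hstack(ims))
p=w['p'][110:270,280:440]; cv2.imwrite("pics/c2.png",cv2.resize(p[:,:,::-1],(600,600),interpolation=cv2.INTER_CUBIC))
E
```

```text
top 111 [552.4 134.2] [13.3 45.7] 69.2 ztop 0.1602
disc 138 [0.5505 0.1228 0.1187]
fl 766 (553.901611328125, 132.42991638183594) 61.71746063232422
palm 428 [539.3 -49.3] 26.59513282775879 0.2846
scene 94 [554.8 134. ] [12.9 48.9] 69.3 ztop 0.1574
disc 122 [0.5589 0.1217 0.1176]
fl 542 (556.663818359375, 134.19265747070312) 54.21730422973633
palm 333 [545.3 -50.6] 27.18076515197754 0.2789
wrist 846 [554.8 136. ] [13.2 45.4] 70.0 ztop 0.1575
disc 975 [0.5521 0.1246 0.1182]
fl 3488 (557.1029663085938, 138.17190551757812) 55.5538444519043
```

View pics/r_all.png

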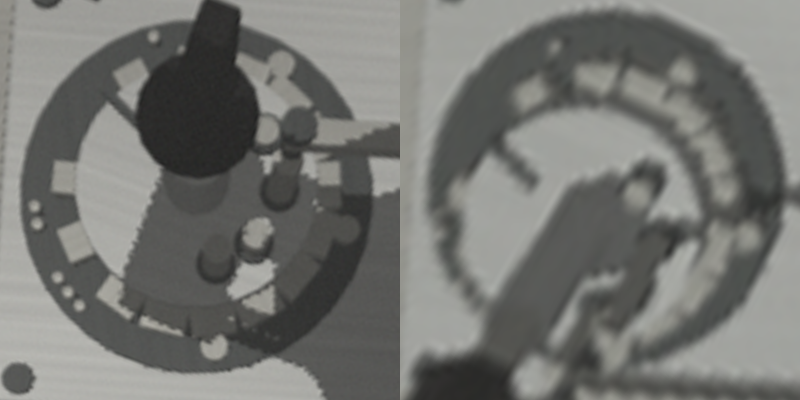

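View pics/c2.png

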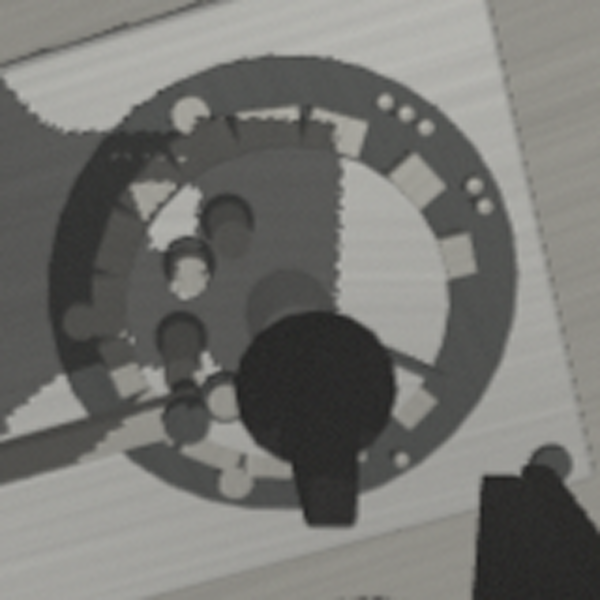

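View pics/r_top_21.png

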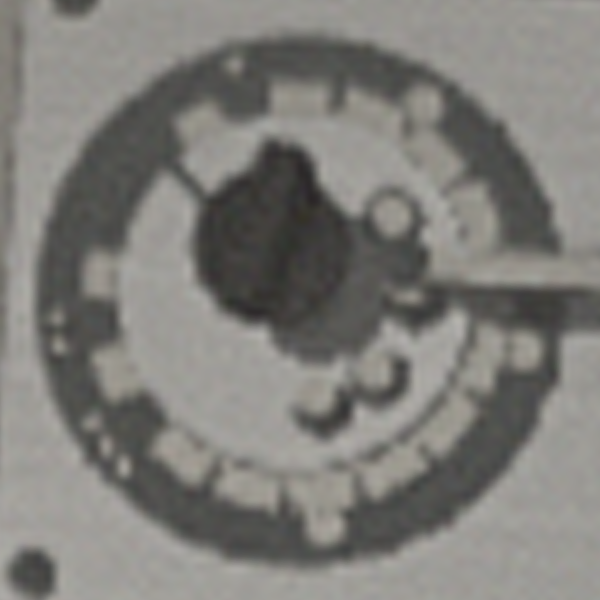

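```bash
cat > rect.py <<'E'
from h import *
def rectify(p,n,S,A,z,R=.07,px=.00025):
    g=np.arange(-R,R,px); X,Y=np.meshgrid(g,g); Px=A[0]-Y; Py=A[1]-X
    fo,cx,cy,_=K(n); M=np.linalg.inv(camT(n,S))
    q=np.stack([Px,Py,np.full_like(Px,z),np.ones_like(Px)],-1)@M.T
    u=(cx+fo*q[...,0]/-q[...,2]).astype(np.float32); v=(cy-fo*q[...,1]/-q[...,2]).astype(np.float32)
    return cv2.remap(p,u,v,cv2.INTER_CUBIC)
E
python3 - <<'E'
from rect import *
w=np.load("w1.npz"); S={'eef_rot':w['R'],'eef_pos':w['P']}
A=np.array([.5548,.1355])
o=[]
for z in (.022,.036):
    im=rectify(w['p'],'wrist',S,A,z); o.append(im)
h=np.hstack(o); h=cv2.resize(h,(800,400)) if 0 else h
for i,nm in enumerate(("d22","d36")):
    b=cv2.resize(o[i],(600,600)); 
    for k in (100,200,300,400,500): cv2.putText(b,str(k),(k,10),0,.35,(255,0,0));cv2.putText(b,str(k),(0,k),0,.35,(255,0,0))
    cv2.imwrite(f"pics/{nm}.png",b[:,:,::-1])
C=cloud('wrist',w['d'],S); rr=np.hypot(C[...,0]-A[0],C[...,1]-A[1])
m=(rr<.065)&(w['d']>0); hh,e=np.histogram(C[m][:,2],bins=np.arange(.01,.06,.001)); print(list(zip((e[:-1]*1000).round(),hh)))
E
```

```text
[(np.float64(10.0), np.int64(0)), (np.float64(11.0), np.int64(0)), (np.float64(12.0), np.int64(0)), (np.float64(13.0), np.int64(0)), (np.float64(14.0), np.int64(0)), (np.float64(15.0), np.int64(0)), (np.float64(16.0), np.int64(32)), (np.float64(17.0), np.int64(170)), (np.float64(18.0), np.int64(236)), (np.float64(19.0), np.int64(98)), (np.float64(20.0), np.int64(31)), (np.float64(21.0), np.int64(23)), (np.float64(22.0), np.int64(30)), (np.float64(23.0), np.int64(31)), (np.float64(24.0), np.int64(126)), (np.float64(25.0), np.int64(502)), (np.float64(26.0), np.int64(632)), (np.float64(27.0), np.int64(217)), (np.float64(28.0), np.int64(25)), (np.float64(29.0), np.int64(7)), (np.float64(30.0), np.int64(16)), (np.float64(31.0), np.int64(8)), (np.float64(32.0), np.int64(6)), (np.float64(33.0), np.int64(21)), (np.float64(34.0), np.int64(202)), (np.float64(35.0), np.int64(1054)), (np.float64(36.0), np.int64(1347)), (np.float64(37.0), np.int64(522)), (np.float64(38.0), np.int64(92)), (np.float64(39.0), np.int64(80)), (np.float64(40.0), np.int64(91)), (np.float64(41.0), np.int64(49)), (np.float64(42.0), np.int64(35)), (np.float64(43.0), np.int64(42)), (np.float64(44.0), np.int64(13)), (np.float64(45.0), np.int64(10)), (np.float64(46.0), np.int64(14)), (np.float64(47.0), np.int64(10)), (np.float64(48.0), np.int64(16)), (np.float64(49.0), np.int64(10)), (np.float64(50.0), np.int64(9)), (np.float64(51.0), np.int64(11)), (np.float64(52.0), np.int64(13)), (np.float64(53.0), np.int64(16)), (np.float64(54.0), np.int64(40)), (np.float64(55.0), np.int64(49)), (np.float64(56.0), np.int64(17)), (np.float64(57.0), np.int64(8)), (np.float64(58.0), np.int64(2))]
```

View pics/d22.png

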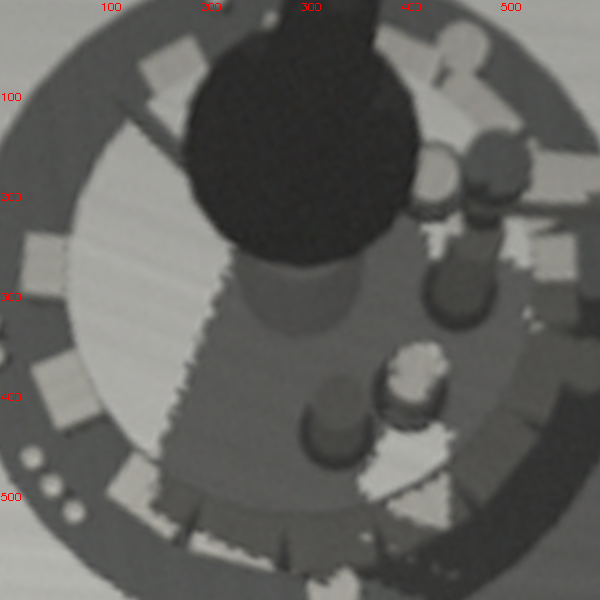

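View pics/d36.png

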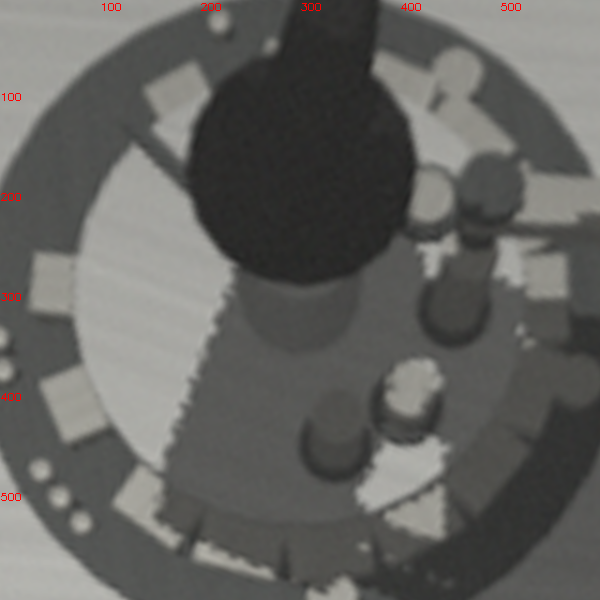

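```bash
python3 - <<'E'
from rect import *
w=np.load("w1.npz"); S={'eef_rot':w['R'],'eef_pos':w['P']}
A=np.array([.5548,.1355])
C=cloud('wrist',w['d'],S)
# flange circle: points at z~.036, boundary
rr=np.hypot(C[...,0]-A[0],C[...,1]-A[1])
m=(w['d']>0)&(abs(C[...,2]-.036)<.004)&(rr<.060)
P=C[m][:,:2]; 
from scipy.optimize import least_squares
ang=np.arctan2(P[:,1]-A[1],P[:,0]-A[0]); 
B=[]
for a in np.radians(np.arange(0,360,6)):
    k=np.abs(np.angle(np.exp(1j*(ang-a))))<.06
    if k.sum()>5:
        rk=np.hypot(*(P[k]-A).T); B.append(P[k][rk.argmax()])
B=np.array(B); f=least_squares(lambda x:np.hypot(B[:,0]-x[0],B[:,1]-x[1])-x[2],[*A,.053],loss='soft_l1',f_scale=.001); print('flange fit',f.x)
im=rectify(w['p'],'wrist',S,A,.021,R=.08,px=.0002)
cv2.imwrite("pics/e21.png",cv2.resize(im,(800,600) if 0 else (600,600))[:,:,::-1])
E
python3 - <<'E'
from rect import *
w=np.load("w1.npz"); S={'eef_rot':w['R'],'eef_pos':w['P']}
C=cloud('wrist',w['d'],S)
# depth near studs: wrist pixels from c2 crop (600/160=3.75 scale)
for nm,(x,y) in dict(s3a=(386,101),s3b=(407,113),s3c=(427,127),s2a=(474,186),s2b=(485,205),s1=(401,459),tooth=(417,180),tooth2=(457,255),tooth0=(417,405),dark=(490,260),ptr=(425,362)).items():
    u=280+x/3.75; v=110+y/3.75; print(nm,C[int(round(v)),int(round(u))].round(4), C[int(v)-1:int(v)+3,int(u)-1:int(u)+3,2].max().round(4))
E
```

```text
flange fit [0.55514093 0.13633643 0.0525382 ]
s3a [0.4278 0.1369 0.4601] 0.4601
s3b [0.5117 0.1943 0.0246] 0.026
s3c [0.5187 0.1987 0.0239] 0.0257
s2a [0.5426 0.2064 0.0247] 0.0247
s2b [0.5502 0.2082 0.0237] 0.026
s1 [0.6258 0.1554 0.023 ] 0.0252
tooth [0.5329 0.1895 0.0277] 0.0278
tooth2 [0.5623 0.1949 0.0256] 0.0274
tooth0 [0.6081 0.1661 0.0254] 0.0271
dark [0.57   0.2062 0.0181] 0.0195
ptr [0.5898 0.172  0.0382] 0.0397
```

View pics/e21.png

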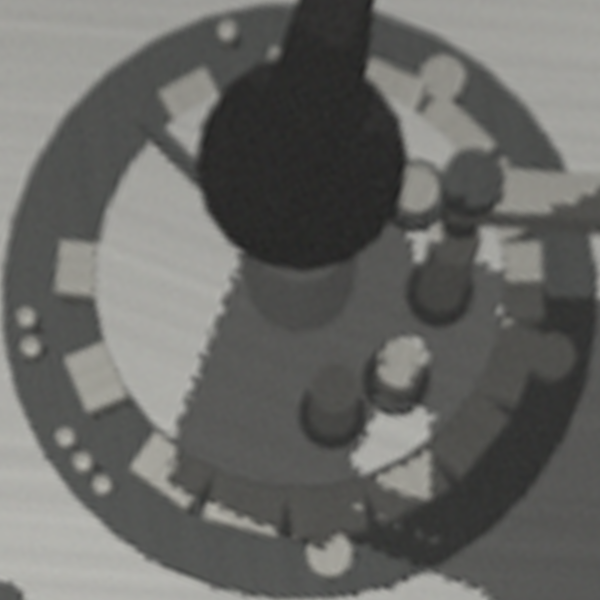

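Emit:
drive_tool:
  rows:
    - {"tx":0.018,"ty":0.009,"tz":0,"rx":0,"ry":0,"rz":0}
    - {"tx":0.018,"ty":0.009,"tz":0,"rx":0,"ry":0,"rz":0}
    - {"tx":0.018,"ty":0.009,"tz":0,"rx":0,"ry":0,"rz":0}
    - {"tx":0,"ty":0,"tz":-0.03,"rx":0,"ry":0,"rz":0}
    - {"tx":0,"ty":0,"tz":-0.03,"rx":0,"ry":0,"rz":0}
    - {"tx":0,"ty":0,"tz":-0.03,"rx":0,"ry":0,"rz":0}
    - {"tx":0,"ty":0,"tz":0,"rx":0,"ry":0,"rz":0}
    - {"tx":0,"ty":0,"tz":0,"rx":0,"ry":0,"rz":0}
  grip: 0.05

```text
time_s: 3.65
eef_pos: [0.5577, 0.1352, 0.1942]
eef_rot: [[-0.934, 0.358, -0.0], [0.358, 0.934, -0.0], [0.0, -0.0, -1.0]]
ft_force: [1.8, 0.2, 0.1]
grip_width: 0.59
```

```bash
python3 - <<'E'
from h import *
s=readout.get_state();print(s['joint_pos'].round(3),s['eef_pos'],s['eef_rot'].round(4),s['ft_force'])
p,d=vision.grab_frame("wrist"); np.savez("w2.npz",p=p,d=d,R=s['eef_rot'],P=s['eef_pos']); cv2.imwrite("pics/f.png",cv2.resize(p[:,:,::-1],(800,500),interpolation=cv2.INTER_CUBIC))
C=cloud('wrist',d,s); A=np.array([.5545,.1355])
m=(d>0)&(np.hypot(C[...,0]-A[0],C[...,1]-A[1])<.03)&(C[...,2]>.125)&(C[...,2]<.165)
print(m.sum(),cv2.minAreaRect(C[m][:,:2].astype(np.float32)*1000))
T=np.r_[s['eef_rot'].T@((C[m]-s['eef_pos']).T)] ; print('tool frame y range',np.percentile(T[1],[1,99]),'x',np.percentile(T[0],[1,99]))
E
```

```text
[ 0.335  0.268 -0.769  1.635  0.192  1.316  0.74 ] [0.55766738 0.13523013 0.19415474] [[-9.337e-01  3.580e-01 -1.000e-04]
 [ 3.580e-01  9.337e-01 -1.000e-04]
 [ 0.000e+00 -1.000e-04 -1.000e+00]] [1.77120837 0.21049539 0.12825041]
1472 ((555.0892333984375, 135.82579040527344), (13.0167236328125, 46.30083465576172), 69.4189453125)
tool frame y range [-0.00682545  0.00620304] x [-0.01935259  0.02552749]
```

View pics/f.png

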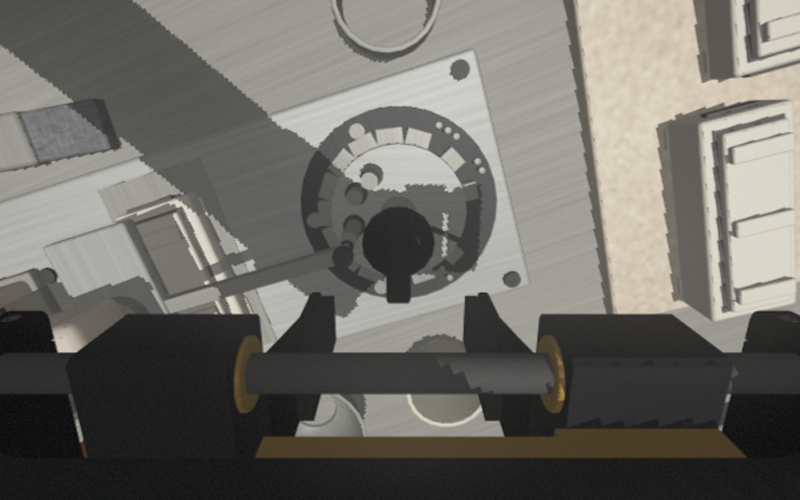

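Emit:
drive_tool:
  rows:
    - {"tx":-0.003,"ty":0.001,"tz":-0.025,"rx":0,"ry":0,"rz":0}
    - {"tx":0,"ty":0,"tz":-0.025,"rx":0,"ry":0,"rz":0}
    - {"tx":0,"ty":0,"tz":-0.02,"rx":0,"ry":0,"rz":0}
    - {"tx":0,"ty":0,"tz":0,"rx":0,"ry":0,"rz":0}
    - {"tx":0,"ty":0,"tz":0,"rx":0,"ry":0,"rz":0}
    - {"tx":0,"ty":0,"tz":0,"rx":0,"ry":0,"rz":0}

```text
time_s: 4.2
eef_pos: [0.5559, 0.1374, 0.1256]
eef_rot: [[-0.934, 0.357, 0.004], [0.357, 0.934, 0.001], [-0.003, 0.002, -1.0]]
ft_force: [0.6, -0.2, -0.3]
grip_width: 0.575
```

Emit:
drive_tool:
  rows:
    - {"tx":0,"ty":0,"tz":0,"rx":0,"ry":0,"rz":0}
    - {"tx":0,"ty":0,"tz":0,"rx":0,"ry":0,"rz":0}
    - {"tx":0,"ty":0,"tz":0,"rx":0,"ry":0,"rz":0}
    - {"tx":0,"ty":0,"tz":0,"rx":0,"ry":0,"rz":0}
    - {"tx":0,"ty":0,"tz":0,"rx":0,"ry":0,"rz":0}
    - {"tx":0,"ty":0,"tz":0,"rx":0,"ry":0,"rz":0}
  grip: 0
  force: 5

```text
time_s: 4.7
eef_pos: [0.5542, 0.1369, 0.1227]
eef_rot: [[-0.934, 0.357, 0.0], [0.357, 0.934, -0.0], [-0.0, -0.0, -1.0]]
ft_force: [-0.1, 0.2, -0.7]
grip_width: 0.202
```

```bash
cat > st.py <<'E'
from h import *
s=readout.get_state();print(s['time_s'],s['joint_pos'].round(3),s['eef_pos'].round(4),'yaw y',np.degrees(np.arctan2(s['eef_rot'][1,1],s['eef_rot'][0,1])).round(2),s['ft_force'].round(2),s['ft_torque'].round(3),s['grip_width']*87)
E
python3 st.py
```

```text
4.7 [ 0.317  0.32  -0.757  1.732  0.236  1.183  0.701] [0.5542 0.1369 0.1227] yaw y 69.1 [-0.09  0.15 -0.69] [ 0.046 -0.149 -0.   ] 17.60429973999891
```

Emit:
drive_tool:
  rows:
    - {"tx":0,"ty":0,"tz":0,"rx":0,"ry":0,"rz":0}
    - {"tx":0,"ty":0,"tz":0,"rx":0,"ry":0,"rz":0}
    - {"tx":0,"ty":0,"tz":0,"rx":0,"ry":0,"rz":0}

```text
time_s: 4.95
eef_pos: [0.5541, 0.1366, 0.1226]
eef_rot: [[-0.934, 0.357, -0.0], [0.357, 0.934, -0.0], [0.0, -0.0, -1.0]]
ft_force: [-1.4, -1.7, 2.7]
grip_width: 0.146
```

```bash
python3 st.py
```

```text
4.95 [ 0.317  0.321 -0.757  1.732  0.236  1.184  0.701] [0.5541 0.1366 0.1226] yaw y 69.08 [-1.39 -1.72  2.66] [-0.321  0.041 -0.006] 12.736735070265878
```

Emit:
drive_tool:
  rows:
    - {"tx":0,"ty":0,"tz":0,"rx":0,"ry":0,"rz":0}
    - {"tx":0,"ty":0,"tz":0,"rx":0,"ry":0,"rz":0}
    - {"tx":0,"ty":0,"tz":0.003,"rx":0,"ry":0,"rz":0}
    - {"tx":0,"ty":0,"tz":0.003,"rx":0,"ry":0,"rz":0}
    - {"tx":0,"ty":0,"tz":0.003,"rx":0,"ry":0,"rz":0}
    - {"tx":0,"ty":0,"tz":0,"rx":0,"ry":0,"rz":0}
    - {"tx":0,"ty":0,"tz":0,"rx":0,"ry":0,"rz":0}
    - {"tx":0,"ty":0,"tz":0,"rx":0,"ry":0,"rz":0}
    - {"tx":0,"ty":0,"tz":0,"rx":0,"ry":0,"rz":0}
  force: 30

```text
time_s: 5.7
eef_pos: [0.5539, 0.1367, 0.1313]
eef_rot: [[-0.934, 0.357, -0.001], [0.357, 0.934, -0.0], [0.001, -0.001, -1.0]]
ft_force: [-0.5, -1.9, -9.1]
grip_width: 0.149
```

```bash
cat >> st.py <<'E'
import sys
if len(sys.argv)>1:
    n=sys.argv[1]
    p,d=vision.grab_frame("wrist"); np.savez(n+".npz",p=p,d=d,R=s['eef_rot'],P=s['eef_pos']); cv2.imwrite(f"pics/{n}.png",cv2.resize(p[:,:,::-1],(800,500),interpolation=cv2.INTER_CUBIC))
    C=cloud('wrist',d,s); A=np.array([.5545,.1358]); rr=np.hypot(C[...,0]-A[0],C[...,1]-A[1])
    m=(d>0)&(abs(C[...,2]-.038)<.011)&(rr<.050); z=C[m][:,2]
    h,e=np.histogram(z,bins=np.arange(.028,.049,.001)); k=h.argmax(); print('flange z',m.sum(),np.median(z[abs(z-e[k]-.0005)<.0015]).round(4))
    m=(d>0)&(rr<.033)&(C[...,2]>.112)&(C[...,2]<.135); 
    if m.any(): print('disc z',m.sum(),np.median(C[m][:,2]).round(4))
E
python3 st.py g1
```

```text
5.7 [ 0.32   0.312 -0.76   1.722  0.229  1.2    0.706] [0.5539 0.1367 0.1313] yaw y 69.09 [-0.47 -1.95 -9.06] [-0.37  -0.209  0.008] 12.944950112142417
flange z 7280 0.0447
disc z 1573 0.1285
```

View pics/g1.png

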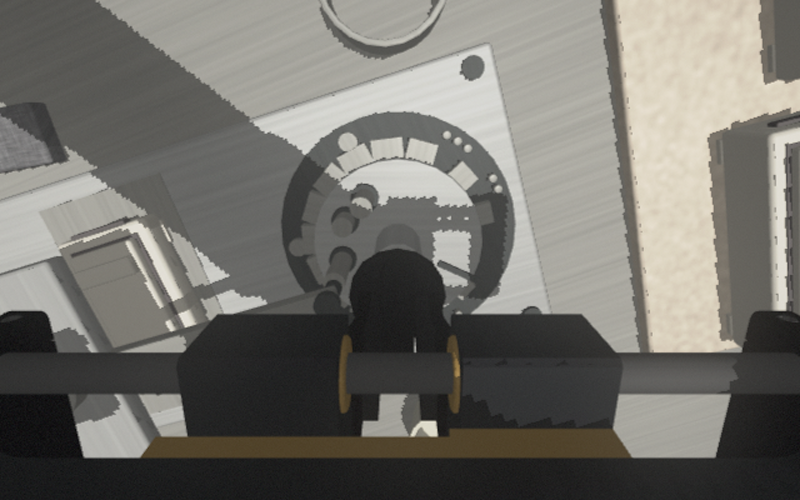

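Emit:
drive_tool:
  rows:
    - {"tx":0,"ty":0,"tz":0,"rx":0,"ry":0,"rz":-3}
    - {"tx":0,"ty":0,"tz":0,"rx":0,"ry":0,"rz":-3}
    - {"tx":0,"ty":0,"tz":0,"rx":0,"ry":0,"rz":-3}
    - {"tx":0,"ty":0,"tz":0,"rx":0,"ry":0,"rz":-3}
    - {"tx":0,"ty":0,"tz":0,"rx":0,"ry":0,"rz":-3}
    - {"tx":0,"ty":0,"tz":0,"rx":0,"ry":0,"rz":-3}
    - {"tx":0,"ty":0,"tz":0,"rx":0,"ry":0,"rz":-3}
    - {"tx":0,"ty":0,"tz":0,"rx":0,"ry":0,"rz":-3}
    - {"tx":0,"ty":0,"tz":0,"rx":0,"ry":0,"rz":-2}
    - {"tx":0,"ty":0,"tz":0,"rx":0,"ry":0,"rz":0}
    - {"tx":0,"ty":0,"tz":0,"rx":0,"ry":0,"rz":0}
    - {"tx":0,"ty":0,"tz":0,"rx":0,"ry":0,"rz":0}

```text
time_s: 6.75
eef_pos: [0.5541, 0.137, 0.1316]
eef_rot: [[-0.684, 0.729, -0.0], [0.729, 0.684, 0.0], [0.0, -0.0, -1.0]]
ft_force: [0.1, -1.0, -9.8]
grip_width: 0.145
```

```bash
python3 st.py g2; python3 - <<'E'
from rect import *
w=np.load("g2.npz"); S={'eef_rot':w['R'],'eef_pos':w['P']}
A=np.array([.5545,.1358])
for z,n in ((.0445,'g2f'),(.024,'g2s')):
    cv2.imwrite(f"pics/{n}.png",cv2.resize(rectify(w['p'],'wrist',S,A,z,R=.08,px=.0002),(500,500))[:,:,::-1])
a=cv2.imread('pics/g2f.png');b=cv2.imread('pics/g2s.png');cv2.imwrite('pics/g2x.png',cv2.resize(np.hstack([a,b]),(800,400)))
E
```

```text
6.75 [ 0.264  0.296 -0.689  1.724  0.201  1.193  0.275] [0.5541 0.137  0.1316] yaw y 43.17 [ 0.08 -0.96 -9.76] [-0.355 -0.258 -0.06 ] 12.593163044638512
flange z 7192 0.0449
disc z 1438 0.1287
```

View pics/g2x.png

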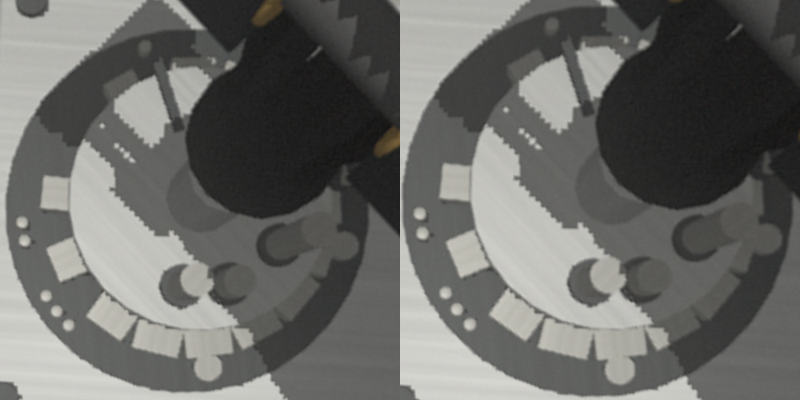

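View pics/g2.png

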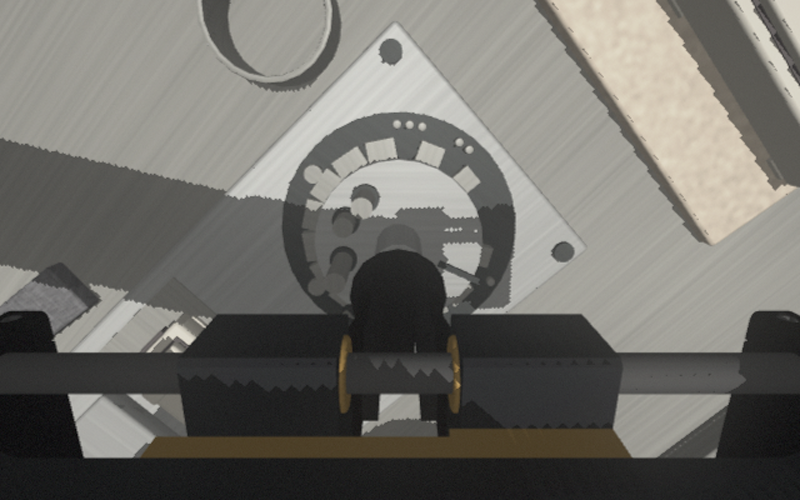

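Emit:
drive_tool:
  rows:
    - {"tx":0,"ty":0,"tz":-0.001,"rx":0,"ry":0,"rz":0}
    - {"tx":0,"ty":0,"tz":-0.001,"rx":0,"ry":0,"rz":0}
    - {"tx":0,"ty":0,"tz":-0.001,"rx":0,"ry":0,"rz":0}
    - {"tx":0,"ty":0,"tz":0,"rx":0,"ry":0,"rz":0}
    - {"tx":0,"ty":0,"tz":0,"rx":0,"ry":0,"rz":0}
    - {"tx":0,"ty":0,"tz":0,"rx":0,"ry":0,"rz":0}

```text
time_s: 7.3
eef_pos: [0.5542, 0.1369, 0.1287]
eef_rot: [[-0.683, 0.73, -0.0], [0.73, 0.683, -0.0], [0.0, -0.0, -1.0]]
ft_force: [-0.3, -1.5, -7.1]
grip_width: 0.15
```

```bash
python3 st.py
```

```text
7.3 [ 0.263  0.299 -0.689  1.727  0.203  1.188  0.272] [0.5542 0.1369 0.1287] yaw y 43.1 [-0.28 -1.46 -7.1 ] [-0.274 -0.118  0.022] 13.047000331279719
```

Emit:
drive_tool:
  rows:
    - {"tx":0,"ty":0,"tz":-0.0005,"rx":0,"ry":0,"rz":0}
    - {"tx":0,"ty":0,"tz":0,"rx":0,"ry":0,"rz":0}
    - {"tx":0,"ty":0,"tz":0,"rx":0,"ry":0,"rz":0}
    - {"tx":0,"ty":0,"tz":0,"rx":0,"ry":0,"rz":0}
    - {"tx":0,"ty":0,"tz":0,"rx":0,"ry":0,"rz":0}
  force: 3

```text
time_s: 7.72
eef_pos: [0.5542, 0.137, 0.1284]
eef_rot: [[-0.683, 0.73, 0.0], [0.73, 0.683, -0.0], [-0.0, 0.0, -1.0]]
ft_force: [-2.5, -2.2, -2.0]
grip_width: 0.15
```

```bash
python3 st.py g3
```

```text
7.7167 [ 0.263  0.299 -0.689  1.728  0.204  1.187  0.272] [0.5542 0.137  0.1284] yaw y 43.1 [-2.53 -2.18 -1.99] [-0.452  0.424  0.077] 13.024167723643762
flange z 7429 0.0416
disc z 1488 0.1254
```

Emit:
drive_tool:
  rows:
    - {"tx":0,"ty":0,"tz":0,"rx":0,"ry":0,"rz":-0.5}
    - {"tx":0,"ty":0,"tz":0,"rx":0,"ry":0,"rz":-0.5}
    - {"tx":0,"ty":0,"tz":0,"rx":0,"ry":0,"rz":0}
    - {"tx":0,"ty":0,"tz":0,"rx":0,"ry":0,"rz":0}

```text
time_s: 8.1
eef_pos: [0.5542, 0.1369, 0.1282]
eef_rot: [[-0.67, 0.742, 0.0], [0.742, 0.67, -0.0], [-0.0, 0.0, -1.0]]
ft_force: [-2.8, -2.2, -0.6]
grip_width: 0.149
```

```bash
python3 st.py g4
```

```text
8.1 [ 0.261  0.299 -0.686  1.728  0.203  1.187  0.255] [0.5542 0.1369 0.1282] yaw y 42.1 [-2.79 -2.21 -0.62] [-0.446  0.5    0.034] 12.936525485744196
flange z 7433 0.0414
disc z 1506 0.1252
```

Emit:
drive_tool:
  rows:
    - {"tx":0,"ty":0,"tz":0,"rx":0,"ry":0,"rz":-0.4}
    - {"tx":0,"ty":0,"tz":0,"rx":0,"ry":0,"rz":-0.3}
    - {"tx":0,"ty":0,"tz":0,"rx":0,"ry":0,"rz":0}
    - {"tx":0,"ty":0,"tz":0,"rx":0,"ry":0,"rz":0}

```text
time_s: 8.48
eef_pos: [0.5542, 0.1369, 0.1282]
eef_rot: [[-0.661, 0.75, 0.0], [0.75, 0.661, -0.0], [-0.0, -0.0, -1.0]]
ft_force: [-2.7, -2.5, 0.1]
grip_width: 0.153
```

```bash
python3 st.py g5
```

```text
8.4833 [ 0.259  0.298 -0.684  1.728  0.202  1.187  0.244] [0.5542 0.1369 0.1282] yaw y 41.4 [-2.7  -2.53  0.06] [-0.429  0.515  0.03 ] 13.295122071623553
flange z 7438 0.0414
disc z 1503 0.1252
```

Emit:
drive_tool:
  rows:
    - {"tx":0,"ty":0,"tz":0,"rx":0,"ry":0,"rz":-0.4}
    - {"tx":0,"ty":0,"tz":0,"rx":0,"ry":0,"rz":-0.3}
    - {"tx":0,"ty":0,"tz":0,"rx":0,"ry":0,"rz":0}
    - {"tx":0,"ty":0,"tz":0,"rx":0,"ry":0,"rz":0}

```text
time_s: 8.87
eef_pos: [0.5542, 0.1369, 0.1282]
eef_rot: [[-0.652, 0.758, 0.0], [0.758, 0.652, -0.0], [-0.0, 0.0, -1.0]]
ft_force: [-2.4, -2.0, -0.5]
grip_width: 0.157
```

```bash
python3 st.py g6
```

```text
8.8667 [ 0.258  0.298 -0.682  1.728  0.201  1.186  0.232] [0.5542 0.1369 0.1282] yaw y 40.69 [-2.39 -2.01 -0.49] [-0.529  0.492 -0.015] 13.653258359384656
flange z 7445 0.0414
disc z 1523 0.1252
```

Emit:
drive_tool:
  rows:
    - {"tx":0,"ty":0,"tz":0,"rx":0,"ry":0,"rz":0}
    - {"tx":0,"ty":0,"tz":0,"rx":0,"ry":0,"rz":0}
    - {"tx":0,"ty":0,"tz":0,"rx":0,"ry":0,"rz":0}
  force: 6

```text
time_s: 9.17
eef_pos: [0.5542, 0.1369, 0.1281]
eef_rot: [[-0.652, 0.758, -0.0], [0.758, 0.652, -0.0], [0.0, -0.0, -1.0]]
ft_force: [-2.4, -2.4, -1.4]
grip_width: 0.159
```

```bash
python3 st.py g7
```

```text
9.1667 [ 0.258  0.298 -0.682  1.728  0.201  1.186  0.232] [0.5542 0.1369 0.1281] yaw y 40.7 [-2.36 -2.37 -1.38] [-0.454  0.493  0.101] 13.799773914046174
flange z 7425 0.0413
disc z 1513 0.1251
```

```bash
cat > ptr.py <<'E'
from rect import *
import sys
n=sys.argv[1]; zf=float(sys.argv[2])
w=np.load(n+".npz"); S={'eef_rot':w['R'],'eef_pos':w['P']}
A=np.array([.5545,.1358]); 
o=[]
for z in (zf,.024):
    im=rectify(w['p'],'wrist',S,A,z,R=.08,px=.0002)[0:350,225:575]; o.append(cv2.resize(im,(400,400),interpolation=cv2.INTER_CUBIC))
cv2.imwrite(f"pics/{n}x.png",np.hstack(o)[:,:,::-1])
E
python3 ptr.py g3 .0415; python3 ptr.py g7 .0413; python3 - <<'E'
import cv2,numpy as np
a=cv2.imread('pics/g3x.png');b=cv2.imread('pics/g7x.png')
cv2.imwrite('pics/g37.png',cv2.resize(np.hstack([a[:,:400],b[:,:400]]),(800,400)))
E
```

```text
(no output)
```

View pics/g37.png

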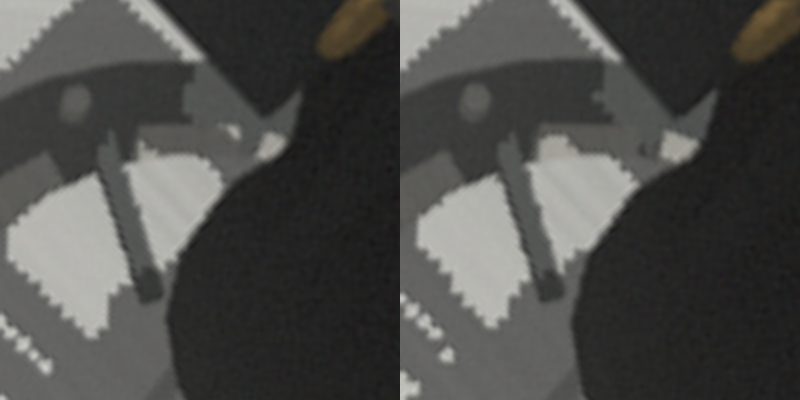

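View pics/g7x.png

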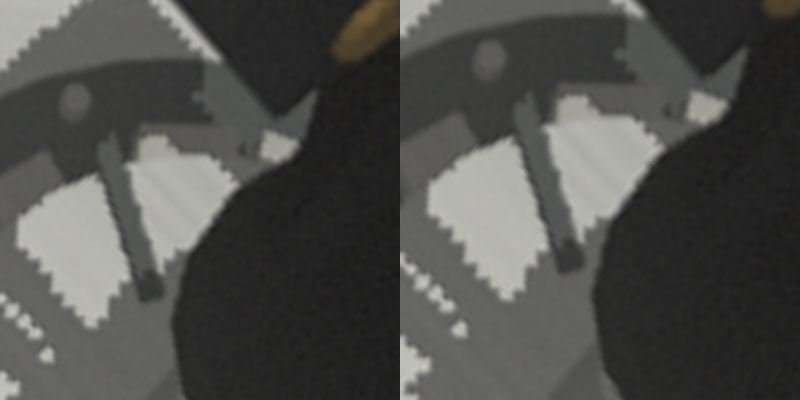

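Emit:
drive_tool:
  rows:
    - {"tx":0,"ty":0,"tz":0,"rx":0,"ry":0,"rz":0.8}
    - {"tx":0,"ty":0,"tz":0,"rx":0,"ry":0,"rz":0.8}
    - {"tx":0,"ty":0,"tz":0,"rx":0,"ry":0,"rz":0}
    - {"tx":0,"ty":0,"tz":0,"rx":0,"ry":0,"rz":0}

```text
time_s: 9.55
eef_pos: [0.5541, 0.1369, 0.1281]
eef_rot: [[-0.673, 0.74, -0.0], [0.74, 0.673, 0.0], [0.0, -0.0, -1.0]]
ft_force: [-2.9, -1.4, -0.3]
grip_width: 0.146
```

Emit:
drive_tool:
  rows:
    - {"tx":0,"ty":0,"tz":0,"rx":0,"ry":0,"rz":0}
    - {"tx":0,"ty":0,"tz":0,"rx":0,"ry":0,"rz":0}
    - {"tx":0,"ty":0,"tz":0,"rx":0,"ry":0,"rz":0}
  force: 15

```text
time_s: 9.8
eef_pos: [0.5542, 0.1369, 0.1281]
eef_rot: [[-0.673, 0.74, -0.0], [0.74, 0.673, -0.0], [0.0, -0.0, -1.0]]
ft_force: [-3.2, -3.1, -0.3]
grip_width: 0.145
```

```bash
python3 st.py g8
```

```text
9.8 [ 0.261  0.299 -0.686  1.728  0.203  1.187  0.259] [0.5542 0.1369 0.1281] yaw y 42.3 [-3.15 -3.06 -0.34] [-0.44   0.531  0.04 ] 12.63795018470546
flange z 7427 0.0413
disc z 1479 0.1251
```

Emit:
drive_tool:
  rows:
    - {"tx":0,"ty":0,"tz":0,"rx":0,"ry":0,"rz":0}
    - {"tx":0,"ty":0,"tz":0,"rx":0,"ry":0,"rz":0}
    - {"tx":0,"ty":0,"tz":0,"rx":0,"ry":0,"rz":0}
  force: 3

```text
time_s: 10.1
eef_pos: [0.5542, 0.1369, 0.1281]
eef_rot: [[-0.673, 0.74, -0.0], [0.74, 0.673, 0.0], [0.0, -0.0, -1.0]]
ft_force: [-2.1, -2.0, -0.9]
grip_width: 0.149
```

```bash
python3 st.py g9
```

```text
10.1 [ 0.261  0.299 -0.686  1.728  0.203  1.187  0.259] [0.5542 0.1369 0.1281] yaw y 42.3 [-2.05 -2.   -0.88] [-0.433  0.577  0.017] 12.976452098059823
flange z 7438 0.0413
disc z 1470 0.1251
```

Emit:
drive_tool:
  rows:
    - {"tx":0,"ty":0,"tz":0,"rx":0,"ry":0,"rz":0}
    - {"tx":0,"ty":0,"tz":0,"rx":0,"ry":0,"rz":-0.4}
    - {"tx":0,"ty":0,"tz":0,"rx":0,"ry":0,"rz":-0.4}
    - {"tx":0,"ty":0,"tz":0,"rx":0,"ry":0,"rz":0}
    - {"tx":0,"ty":0,"tz":0,"rx":0,"ry":0,"rz":0}
  force: 15

```text
time_s: 10.57
eef_pos: [0.5541, 0.1369, 0.128]
eef_rot: [[-0.663, 0.749, -0.0], [0.749, 0.663, 0.0], [0.0, -0.0, -1.0]]
ft_force: [-2.5, -1.4, -3.3]
grip_width: 0.148
```

Emit:
drive_tool:
  rows:
    - {"tx":0,"ty":0,"tz":0,"rx":0,"ry":0,"rz":0}
    - {"tx":0,"ty":0,"tz":0,"rx":0,"ry":0,"rz":0}
    - {"tx":0,"ty":0,"tz":0,"rx":0,"ry":0,"rz":0}
  force: 3

```text
time_s: 10.82
eef_pos: [0.5542, 0.1369, 0.1282]
eef_rot: [[-0.662, 0.749, -0.0], [0.749, 0.662, 0.0], [0.0, -0.0, -1.0]]
ft_force: [-2.2, -1.2, -2.1]
grip_width: 0.152
```

```bash
python3 st.py g10
```

```text
10.8167 [ 0.26   0.299 -0.684  1.728  0.202  1.187  0.245] [0.5542 0.1369 0.1282] yaw y 41.49 [-2.2  -1.24 -2.07] [-0.387  0.39   0.087] 13.200613995508254
flange z 7426 0.0413
disc z 1503 0.1252
```

Emit:
drive_tool:
  rows:
    - {"tx":0,"ty":0,"tz":0,"rx":0,"ry":0,"rz":0}
    - {"tx":0,"ty":0,"tz":0,"rx":0,"ry":0,"rz":-0.4}
    - {"tx":0,"ty":0,"tz":0,"rx":0,"ry":0,"rz":-0.4}
    - {"tx":0,"ty":0,"tz":0,"rx":0,"ry":0,"rz":0}
    - {"tx":0,"ty":0,"tz":0,"rx":0,"ry":0,"rz":0}
  force: 15

```text
time_s: 11.28
eef_pos: [0.5541, 0.1368, 0.1278]
eef_rot: [[-0.652, 0.758, -0.0], [0.758, 0.652, 0.0], [0.0, -0.0, -1.0]]
ft_force: [1.1, -1.5, -10.6]
grip_width: 0.146
```

Emit:
drive_tool:
  rows:
    - {"tx":0,"ty":0,"tz":0,"rx":0,"ry":0,"rz":0}
    - {"tx":0,"ty":0,"tz":0,"rx":0,"ry":0,"rz":0}
    - {"tx":0,"ty":0,"tz":0,"rx":0,"ry":0,"rz":0}
  force: 3

```text
time_s: 11.53
eef_pos: [0.5544, 0.1371, 0.1286]
eef_rot: [[-0.652, 0.758, 0.001], [0.758, 0.652, 0.0], [-0.0, 0.001, -1.0]]
ft_force: [-1.0, -1.1, -2.7]
grip_width: 0.152
```

```bash
python3 st.py g11; python3 ptr.py g11 .0413
```

```text
11.5333 [ 0.258  0.298 -0.682  1.728  0.201  1.187  0.232] [0.5544 0.1371 0.1286] yaw y 40.71 [-0.95 -1.1  -2.66] [-0.107  0.046  0.017] 13.240637934640835
flange z 7279 0.0361
disc z 1632 0.12
```

View pics/g11x.png

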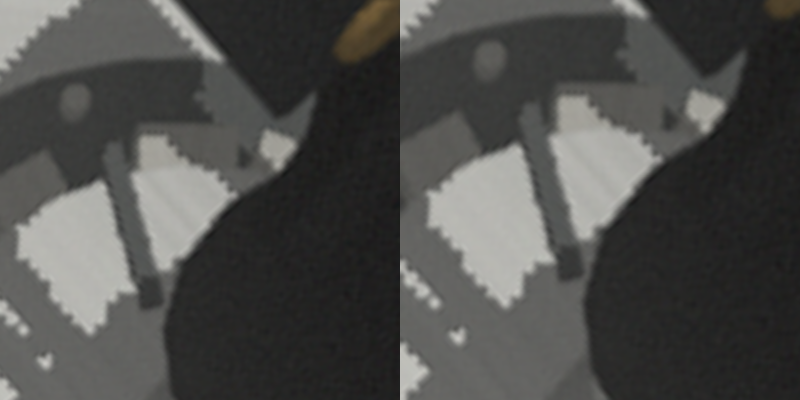

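Emit:
drive_tool:
  rows:
    - {"tx":0,"ty":0,"tz":0,"rx":0,"ry":0,"rz":0}
    - {"tx":0,"ty":0,"tz":0,"rx":0,"ry":0,"rz":0}
    - {"tx":0,"ty":0,"tz":0,"rx":0,"ry":0,"rz":0}
    - {"tx":0,"ty":0,"tz":0,"rx":0,"ry":0,"rz":0}
    - {"tx":0,"ty":0,"tz":0,"rx":0,"ry":0,"rz":0}
  grip: 0.045

```text
time_s: 12.0
eef_pos: [0.5544, 0.1371, 0.1284]
eef_rot: [[-0.652, 0.758, 0.001], [0.758, 0.652, 0.0], [-0.0, 0.001, -1.0]]
ft_force: [0.6, -0.3, 0.9]
grip_width: 0.438
```

```bash
python3 st.py g12
```

```text
12.0 [ 0.258  0.298 -0.682  1.728  0.201  1.186  0.232] [0.5544 0.1371 0.1284] yaw y 40.7 [ 0.57 -0.28  0.87] [ 0.013 -0.182  0.017] 38.10282245004835
flange z 7291 0.0362
disc z 2581 0.12
```

Emit:
drive_tool:
  rows:
    - {"tx":0,"ty":0,"tz":0.02,"rx":0,"ry":0,"rz":0}
    - {"tx":0,"ty":0,"tz":0.03,"rx":0,"ry":0,"rz":0}
    - {"tx":0,"ty":0,"tz":0.04,"rx":0,"ry":0,"rz":0}
    - {"tx":0,"ty":0,"tz":0.04,"rx":0,"ry":0,"rz":0}
    - {"tx":0,"ty":0,"tz":0.04,"rx":0,"ry":0,"rz":0}
    - {"tx":0,"ty":0,"tz":0.04,"rx":0,"ry":0,"rz":0}
    - {"tx":0,"ty":-0.01,"tz":0.03,"rx":0,"ry":0,"rz":0}
    - {"tx":-0.003,"ty":-0.04,"tz":0,"rx":0,"ry":0,"rz":0}
    - {"tx":-0.003,"ty":-0.04,"tz":0,"rx":0,"ry":0,"rz":0}
    - {"tx":-0.003,"ty":-0.04,"tz":0,"rx":0,"ry":0,"rz":0}
    - {"tx":-0.003,"ty":-0.04,"tz":0,"rx":0,"ry":0,"rz":0}
    - {"tx":-0.002,"ty":-0.017,"tz":0,"rx":0,"ry":0,"rz":0}
    - {"tx":0,"ty":0,"tz":0,"rx":0,"ry":0,"rz":0}
    - {"tx":0,"ty":0,"tz":0,"rx":0,"ry":0,"rz":0}
    - {"tx":0,"ty":0,"tz":0,"rx":0,"ry":0,"rz":0}
  grip: 0
  force: 20

```text
time_s: 13.3
eef_pos: [0.5402, -0.0489, 0.3683]
eef_rot: [[-0.653, 0.757, 0.0], [0.757, 0.653, 0.001], [0.0, 0.001, -1.0]]
ft_force: [-0.4, 0.3, -0.1]
grip_width: 0.004
```

```bash
python3 - <<'E'
from h import *
s=readout.get_state()
p,d=vision.grab_frame("wrist"); np.savez("k1.npz",p=p,d=d,R=s['eef_rot'],P=s['eef_pos']); 
ps,ds=vision.grab_frame("scene"); pt,dt=vision.grab_frame("top"); np.savez("k1s.npz",p=ps,d=ds)
cv2.imwrite("pics/k1.png",cv2.resize(p[:,:,::-1],(800,500),interpolation=cv2.INTER_CUBIC))
cv2.imwrite("pics/k1s.png",cv2.resize(ps[150:300,210:480,::-1],(800,444),interpolation=cv2.INTER_CUBIC))
for n,dd,ss in(('wrist',d,s),('scene',ds,None)):
    C=cloud(n,dd,ss); rr=np.hypot(C[...,0]-.541,C[...,1]+.05)
    m=(dd>0)&(rr<.04)&(C[...,2]>.24)&(C[...,2]<.29)
    if m.sum()>10:
        P=C[m]; print(n,m.sum(),'ztop',np.percentile(P[:,2],98),cv2.minEnclosingCircle(P[:,:2].astype(np.float32)*1000))
    ra=np.hypot(C[...,0]-.5545,C[...,1]-.1355)
    m=(dd>0)&(ra<.033)&(C[...,2]>.13)&(C[...,2]<.17)
    if m.sum()>10: print(' wing',m.sum(),np.percentile(C[m][:,2],95),cv2.minAreaRect(C[m][:,:2].astype(np.float32)*1000))
E
```

```text
wrist 3243 ztop 0.2786536705644422 ((541.833984375, -48.16548156738281), 26.634384155273438)
 wing 964 0.15731422008196783 ((555.4598388671875, 135.6464080810547), (13.774839401245117, 46.03621292114258), 40.41885757446289)
scene 340 ztop 0.27865105324473427 ((544.1725463867188, -51.21503448486328), 26.267311096191406)
 wing 103 0.15701308977946876 ((556.3848876953125, 133.28717041015625), (13.394819259643555, 47.700958251953125), 40.21126937866211)
```

View pics/k1.png

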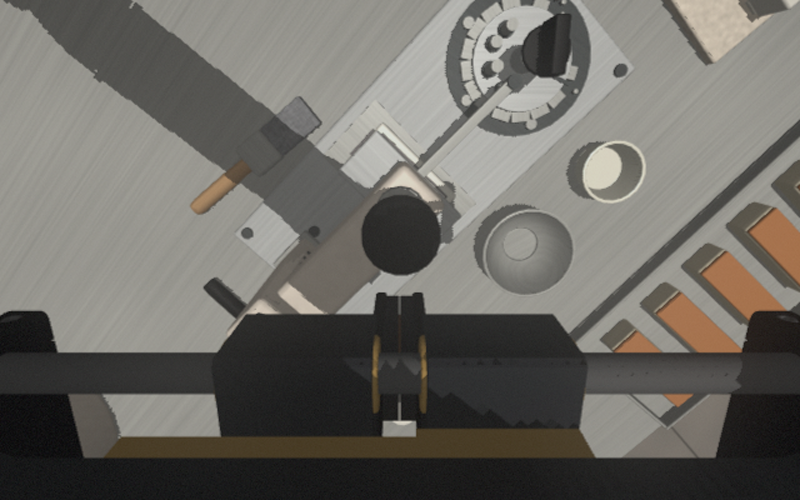

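View pics/k1s.png

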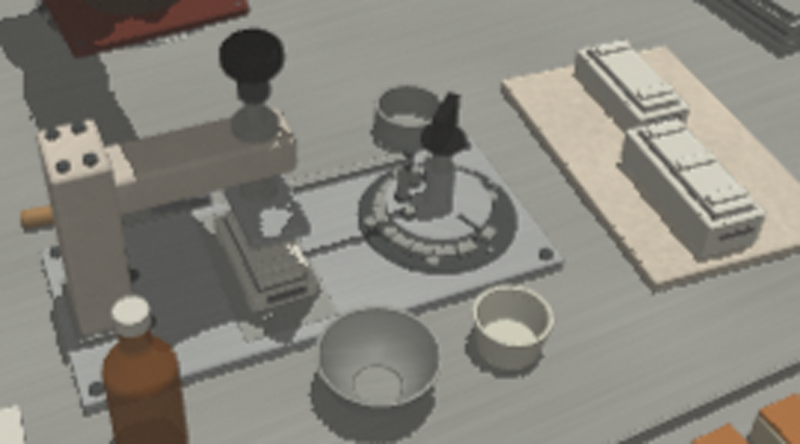

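Emit:
drive_tool:
  rows:
    - {"tx":0.001,"ty":0.0005,"tz":-0.03,"rx":0,"ry":0,"rz":0}
    - {"tx":0,"ty":0,"tz":-0.03,"rx":0,"ry":0,"rz":0}
    - {"tx":0,"ty":0,"tz":-0.02,"rx":0,"ry":0,"rz":0}
    - {"tx":0,"ty":0,"tz":-0.004,"rx":0,"ry":0,"rz":0}
    - {"tx":0,"ty":0,"tz":-0.002,"rx":0,"ry":0,"rz":0}
    - {"tx":0,"ty":0,"tz":-0.002,"rx":0,"ry":0,"rz":0}
    - {"tx":0,"ty":0,"tz":-0.002,"rx":0,"ry":0,"rz":0}
    - {"tx":0,"ty":0,"tz":-0.002,"rx":0,"ry":0,"rz":0}
    - {"tx":0,"ty":0,"tz":-0.002,"rx":0,"ry":0,"rz":0}
    - {"tx":0,"ty":0,"tz":0,"rx":0,"ry":0,"rz":0}
    - {"tx":0,"ty":0,"tz":0,"rx":0,"ry":0,"rz":0}
    - {"tx":0,"ty":0,"tz":0,"rx":0,"ry":0,"rz":0}

```text
time_s: 14.45
eef_pos: [0.5413, -0.0496, 0.2743]
eef_rot: [[-0.652, 0.758, 0.0], [0.758, 0.652, -0.0], [-0.0, 0.0, -1.0]]
ft_force: [-0.1, 0.2, -0.4]
grip_width: 0.01
```

```bash
python3 st.py
```

```text
14.45 [ 0.53   0.127 -0.571  1.588  0.069  1.446  0.665] [ 0.5413 -0.0496  0.2743] yaw y 40.69 [-0.12  0.17 -0.37] [-0.027 -0.121  0.015] 0.8439388985495345
```

```bash
python3 - <<'E'
from h import *
s=readout.get_state()
ps,ds=vision.grab_frame("scene")
p,d=vision.grab_frame("wrist")
a=cv2.resize(ps[120:220,240:400,::-1],(800,500),interpolation=cv2.INTER_CUBIC); cv2.imwrite("pics/k2s.png",a)
cv2.imwrite("pics/k2.png",cv2.resize(p[:,:,::-1],(800,500)))
print(proj('scene',s['eef_pos']))
C=cloud('wrist',d,s); m=(d>0)&(np.hypot(C[...,0]-.541,C[...,1]+.049)<.03)&(C[...,2]<.29)&(C[...,2]>.25)
if m.any(): print(m.sum(),np.percentile(C[m][:,2],[50,90,98]))
E
```

```text
(np.float64(294.66209499524166), np.float64(164.07920619767143))
4611 [0.27499252 0.27771712 0.27828837]
```

View pics/k2s.png

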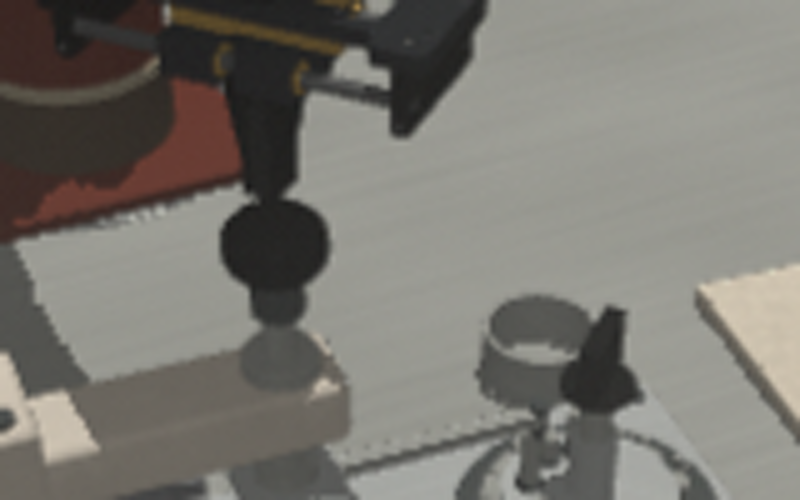

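View pics/k2.png

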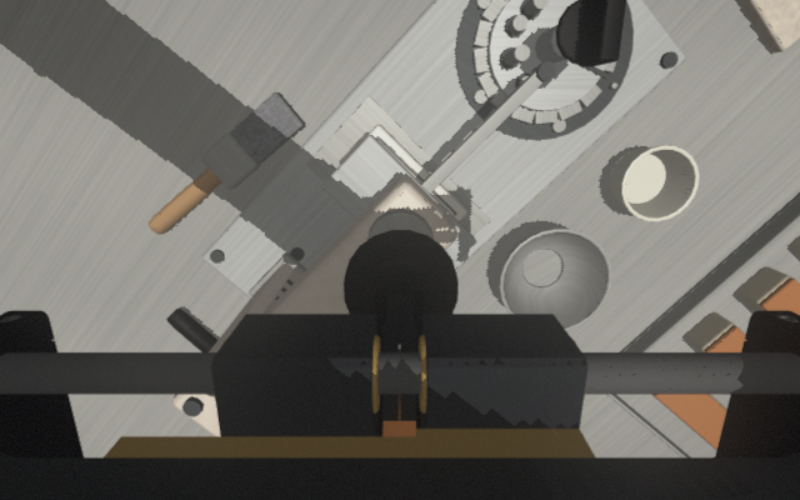

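Emit:
drive_tool:
  rows:
    - {"tx":0,"ty":0,"tz":-0.002,"rx":0,"ry":0,"rz":0}
    - {"tx":0,"ty":0,"tz":-0.002,"rx":0,"ry":0,"rz":0}
    - {"tx":0,"ty":0,"tz":-0.002,"rx":0,"ry":0,"rz":0}
    - {"tx":0,"ty":0,"tz":-0.002,"rx":0,"ry":0,"rz":0}
    - {"tx":0,"ty":0,"tz":0,"rx":0,"ry":0,"rz":0}

```text
time_s: 14.97
eef_pos: [0.5409, -0.0497, 0.2655]
eef_rot: [[-0.652, 0.758, -0.001], [0.758, 0.652, 0.0], [0.001, -0.001, -1.0]]
ft_force: [0.1, 0.4, 0.3]
grip_width: 0.003
```

```bash
cat > pv.py <<'E'
from h import *
import sys
s=readout.get_state();print(s['time_s'],s['eef_pos'].round(4),s['ft_force'].round(2))
p,d=vision.grab_frame("wrist")
np.savez(sys.argv[1]+".npz",p=p,d=d,R=s['eef_rot'],P=s['eef_pos']); cv2.imwrite(f"pics/{sys.argv[1]}.png",cv2.resize(p[:,:,::-1],(800,500)))
C=cloud('wrist',d,s); m=(d>0)&(np.hypot(C[...,0]-.541,C[...,1]+.049)<.028)&(C[...,2]<.29)&(C[...,2]>.20)
if m.any(): print(m.sum(),np.percentile(C[m][:,2],[50,90,98]))
E
python3 pv.py k3
```

```text
14.9667 [ 0.5409 -0.0497  0.2655] [0.09 0.4  0.28]
4550 [0.27450954 0.27768587 0.28715716]
```

```bash
python3 - <<'E'
from h import *
s=readout.get_state()
print(np.array(proj('wrist',s['eef_pos'],s))*1.25)
ps,ds=vision.grab_frame("scene"); pt,dt=vision.grab_frame("top")
a=cv2.resize(ps[120:220,240:400,::-1],(800,500),interpolation=cv2.INTER_CUBIC)
u,v=proj('scene',s['eef_pos']); print((u-240)*5,(v-120)*5)
cv2.imwrite("pics/k3s.png",a)
C=cloud('scene',ds); m=(ds>0)&(np.hypot(C[...,0]-.541,C[...,1]+.049)<.04)&(C[...,2]>.19)
print([ (round(z,3),len(C[m][abs(C[m][:,2]-z)<.002]),C[m][abs(C[m][:,2]-z)<.002].mean(0).round(3)) for z in np.arange(.23,.35,.01)])
E
```

```text
[398.17828346 297.26085043]
273.93101836359165 234.5956471012751
[(np.float64(0.23), 15, array([ 0.551, -0.054,  0.23 ])), (np.float64(0.24), 13, array([ 0.552, -0.054,  0.24 ])), (np.float64(0.25), 3, array([ 0.559, -0.055,  0.25 ])), (np.float64(0.26), 31, array([ 0.56 , -0.059,  0.26 ])), (np.float64(0.27), 57, array([ 0.556, -0.054,  0.27 ])), (np.float64(0.28), 11, array([ 0.55 , -0.05 ,  0.279])), (np.float64(0.29), 19, array([ 0.548, -0.052,  0.29 ])), (np.float64(0.3), 14, array([ 0.548, -0.054,  0.3  ])), (np.float64(0.31), 15, array([ 0.548, -0.056,  0.31 ])), (np.float64(0.32), 17, array([ 0.549, -0.053,  0.32 ])), (np.float64(0.33), 20, array([ 0.55 , -0.053,  0.33 ])), (np.float64(0.34), 11, array([ 0.546, -0.061,  0.34 ]))]
```

View pics/k3s.png

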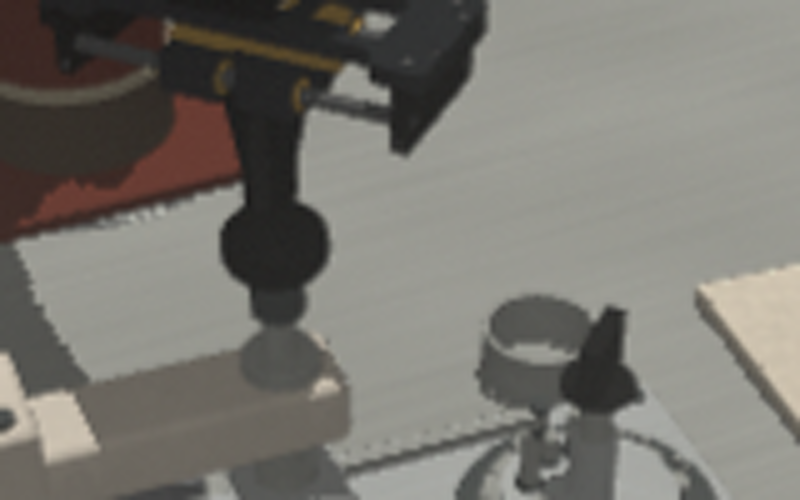

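View pics/k3.png

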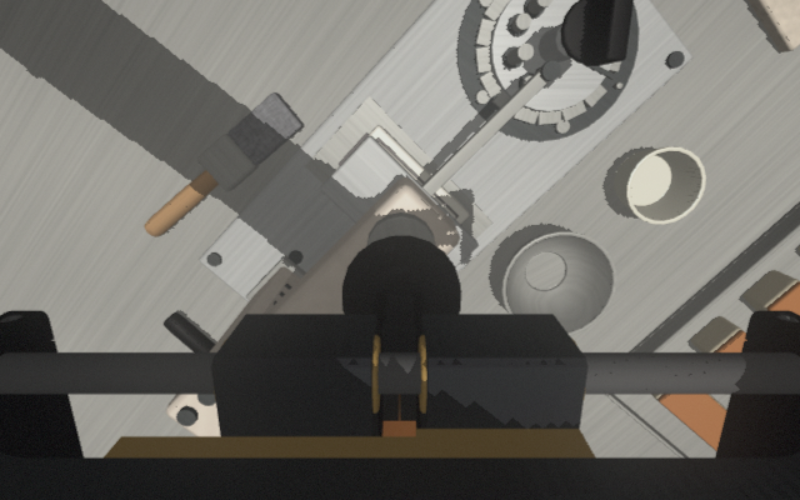

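```bash
python3 - <<'E'
from h import *
w=np.load('k3.npz'); S={'eef_rot':w['R'],'eef_pos':w['P']}; C=cloud('wrist',w['d'],S)
for u in (300,312,319,326):
    print(u,[(v,*(C[v,u]*1000).round(0).astype(int)) for v in range(196,262,5)])
im=np.clip(w['p'][160:300,240:400].astype(float)*4,0,255).astype(np.uint8); cv2.imwrite('pics/k3c.png',cv2.resize(im[:,:,::-1],(640,560)))
E
```

```text
300 [(196, np.int64(518), np.int64(-38), np.int64(264)), (201, np.int64(519), np.int64(-39), np.int64(269)), (206, np.int64(520), np.int64(-40), np.int64(272)), (211, np.int64(522), np.int64(-42), np.int64(273)), (216, np.int64(523), np.int64(-43), np.int64(275)), (221, np.int64(525), np.int64(-45), np.int64(277)), (226, np.int64(526), np.int64(-47), np.int64(278)), (231, np.int64(528), np.int64(-49), np.int64(277)), (236, np.int64(530), np.int64(-51), np.int64(278)), (241, np.int64(528), np.int64(-47), np.int64(293)), (246, np.int64(527), np.int64(-47), np.int64(300)), (251, np.int64(489), np.int64(11), np.int64(448)), (256, np.int64(513), np.int64(-24), np.int64(363)), (261, np.int64(513), np.int64(-24), np.int64(366))]
312 [(196, np.int64(522), np.int64(-33), np.int64(269)), (201, np.int64(523), np.int64(-34), np.int64(272)), (206, np.int64(525), np.int64(-36), np.int64(273)), (211, np.int64(526), np.int64(-37), np.int64(275)), (216, np.int64(528), np.int64(-39), np.int64(276)), (221, np.int64(529), np.int64(-41), np.int64(278)), (226, np.int64(531), np.int64(-43), np.int64(278)),
[... 1130 characters left out ...]
64(-28), np.int64(269)), (201, np.int64(529), np.int64(-29), np.int64(272)), (206, np.int64(530), np.int64(-31), np.int64(273)), (211, np.int64(531), np.int64(-33), np.int64(276)), (216, np.int64(533), np.int64(-34), np.int64(277)), (221, np.int64(534), np.int64(-36), np.int64(277)), (226, np.int64(536), np.int64(-38), np.int64(278)), (231, np.int64(538), np.int64(-40), np.int64(278)), (236, np.int64(540), np.int64(-42), np.int64(278)), (241, np.int64(538), np.int64(-40), np.int64(291)), (246, np.int64(537), np.int64(-40), np.int64(297)), (251, np.int64(537), np.int64(-40), np.int64(302)), (256, np.int64(537), np.int64(-41), np.int64(306)), (261, np.int64(537), np.int64(-41), np.int64(311))]
```

View pics/k3c.png

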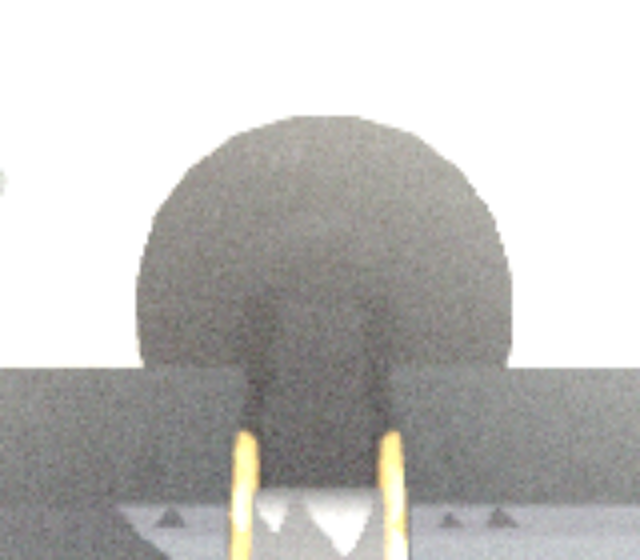

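Emit:
drive_tool:
  rows:
    - {"tx":0,"ty":0,"tz":-0.002,"rx":0,"ry":0,"rz":0}
    - {"tx":0,"ty":0,"tz":-0.002,"rx":0,"ry":0,"rz":0}
    - {"tx":0,"ty":0,"tz":0,"rx":0,"ry":0,"rz":0}
    - {"tx":0,"ty":0,"tz":0,"rx":0,"ry":0,"rz":0}

```text
time_s: 15.45
eef_pos: [0.5411, -0.0496, 0.2619]
eef_rot: [[-0.652, 0.758, -0.0], [0.758, 0.652, 0.0], [0.0, -0.0, -1.0]]
ft_force: [-1.1, 0.2, -0.0]
grip_width: 0.006
```

```bash
python3 pv.py k4
```

```text
15.45 [ 0.5411 -0.0496  0.2619] [-1.14  0.15 -0.02]
4608 [0.27446555 0.27785754 0.28732087]
```

Emit:
drive_tool:
  rows:
    - {"tx":0,"ty":0,"tz":-0.002,"rx":0,"ry":0,"rz":0}
    - {"tx":0,"ty":0,"tz":-0.001,"rx":0,"ry":0,"rz":0}
    - {"tx":0,"ty":0,"tz":0,"rx":0,"ry":0,"rz":0}
    - {"tx":0,"ty":0,"tz":0,"rx":0,"ry":0,"rz":0}

```text
time_s: 15.83
eef_pos: [0.5411, -0.0497, 0.259]
eef_rot: [[-0.652, 0.758, -0.0], [0.758, 0.652, -0.0], [0.0, -0.0, -1.0]]
ft_force: [-0.3, 0.2, -0.3]
grip_width: 0.005
```

```bash
python3 pv.py k5; python3 - <<'E'
from h import *
ps,ds=vision.grab_frame("scene")
cv2.imwrite("pics/k5s.png",cv2.resize(np.clip(ps[140:220,260:360,::-1].astype(float)*3,0,255).astype(np.uint8),(800,600),interpolation=cv2.INTER_CUBIC))
E
```

```text
15.8333 [ 0.5411 -0.0497  0.259 ] [-0.27  0.15 -0.3 ]
4619 [0.27433712 0.27804088 0.28741316]
```

View pics/k5s.png

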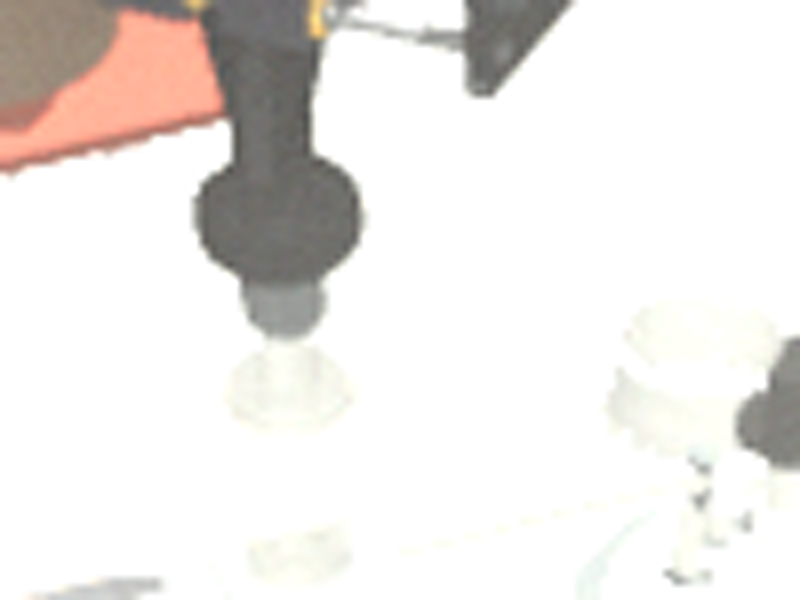

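Emit:
drive_tool:
  rows:
    - {"tx":0,"ty":0,"tz":-0.002,"rx":0,"ry":0,"rz":0}
    - {"tx":0,"ty":0,"tz":-0.002,"rx":0,"ry":0,"rz":0}
    - {"tx":0,"ty":0,"tz":-0.002,"rx":0,"ry":0,"rz":0}
    - {"tx":0,"ty":0,"tz":0,"rx":0,"ry":0,"rz":0}
    - {"tx":0,"ty":0,"tz":0,"rx":0,"ry":0,"rz":0}

```text
time_s: 16.35
eef_pos: [0.5414, -0.0496, 0.2534]
eef_rot: [[-0.652, 0.758, 0.001], [0.758, 0.652, -0.0], [-0.0, 0.0, -1.0]]
ft_force: [-0.5, -0.6, 5.3]
grip_width: 0.005
```

```bash
python3 pv.py k6
```

```text
16.35 [ 0.5414 -0.0496  0.2534] [-0.53 -0.58  5.32]
4867 [0.26992421 0.27703595 0.2881047 ]
```

Emit:
drive_tool:
  rows:
    - {"tx":0,"ty":0,"tz":-0.002,"rx":0,"ry":0,"rz":0}
    - {"tx":0,"ty":0,"tz":-0.002,"rx":0,"ry":0,"rz":0}
    - {"tx":0,"ty":0,"tz":-0.002,"rx":0,"ry":0,"rz":0}
    - {"tx":0,"ty":0,"tz":-0.002,"rx":0,"ry":0,"rz":0}
    - {"tx":0,"ty":0,"tz":-0.002,"rx":0,"ry":0,"rz":0}
    - {"tx":0,"ty":0,"tz":0,"rx":0,"ry":0,"rz":0}

```text
time_s: 16.9
eef_pos: [0.5414, -0.0496, 0.2432]
eef_rot: [[-0.652, 0.758, 0.0], [0.758, 0.652, -0.0], [-0.0, 0.0, -1.0]]
ft_force: [0.0, -0.8, 5.4]
grip_width: 0.001
```

```bash
python3 pv.py k7; python3 - <<'E'
from h import *
for n in('k5','k6','k7'):
    w=np.load(n+'.npz'); S={'eef_rot':w['R'],'eef_pos':w['P']}; C=cloud('wrist',w['d'],S)
    R=w['R']; t=(C-w['P'])@R  # tool coords
    m=(w['d']>0)&(t[...,0]>.012)&(t[...,0]<.02)&(abs(t[...,1])<.01)&(C[...,2]<.29)&(C[...,2]>.19)
    print(n,m.sum(),np.median(C[m][:,2]).round(4), w['P'][2])
E
```

```text
16.9 [ 0.5414 -0.0496  0.2432] [ 0.04 -0.81  5.42]
5318 [0.26041865 0.27837638 0.28782086]
k5 1009 0.2758 0.25903770520868824
k6 1013 0.271 0.25335837695820124
k7 1038 0.2607 0.24318269586072874
```

View pics/k7.png

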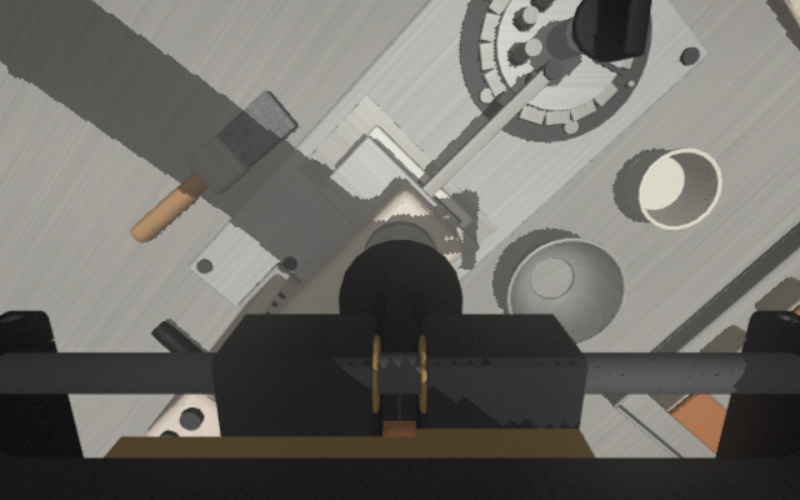

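Emit:
drive_tool:
  rows:
    - {"tx":0,"ty":0,"tz":-0.002,"rx":0,"ry":0,"rz":0}
    - {"tx":0,"ty":0,"tz":-0.002,"rx":0,"ry":0,"rz":0}
    - {"tx":0,"ty":0,"tz":-0.002,"rx":0,"ry":0,"rz":0}
    - {"tx":0,"ty":0,"tz":-0.002,"rx":0,"ry":0,"rz":0}
    - {"tx":0,"ty":0,"tz":-0.002,"rx":0,"ry":0,"rz":0}
    - {"tx":0,"ty":0,"tz":-0.002,"rx":0,"ry":0,"rz":0}
    - {"tx":0,"ty":0,"tz":-0.002,"rx":0,"ry":0,"rz":0}
    - {"tx":0,"ty":0,"tz":-0.002,"rx":0,"ry":0,"rz":0}
    - {"tx":0,"ty":0,"tz":-0.002,"rx":0,"ry":0,"rz":0}
    - {"tx":0,"ty":0,"tz":-0.002,"rx":0,"ry":0,"rz":0}
    - {"tx":0,"ty":0,"tz":-0.002,"rx":0,"ry":0,"rz":0}
    - {"tx":0,"ty":0,"tz":-0.002,"rx":0,"ry":0,"rz":0}
    - {"tx":0,"ty":0,"tz":-0.002,"rx":0,"ry":0,"rz":0}
    - {"tx":0,"ty":0,"tz":-0.001,"rx":0,"ry":0,"rz":0}
    - {"tx":0,"ty":0,"tz":0,"rx":0,"ry":0,"rz":0}

```text
time_s: 18.2
eef_pos: [0.5414, -0.0496, 0.2166]
eef_rot: [[-0.652, 0.758, 0.001], [0.758, 0.652, -0.0], [-0.001, 0.0, -1.0]]
ft_force: [-0.5, -0.6, 7.9]
grip_width: 0.005
```

```bash
python3 st.py
```

```text
18.2 [ 0.527  0.152 -0.572  1.681  0.085  1.333  0.652] [ 0.5414 -0.0496  0.2166] yaw y 40.7 [-0.52 -0.62  7.93] [ 0.003  0.207 -0.024] 0.39781722709176476
```

Emit:
drive_tool:
  rows:
    - {"tx":0,"ty":0,"tz":-0.001,"rx":0,"ry":0,"rz":0}
    - {"tx":0,"ty":0,"tz":-0.001,"rx":0,"ry":0,"rz":0}
    - {"tx":0,"ty":0,"tz":-0.001,"rx":0,"ry":0,"rz":0}
    - {"tx":0,"ty":0,"tz":0,"rx":0,"ry":0,"rz":0}
    - {"tx":0,"ty":0,"tz":0,"rx":0,"ry":0,"rz":0}

```text
time_s: 18.62
eef_pos: [0.5414, -0.0496, 0.2138]
eef_rot: [[-0.652, 0.758, 0.001], [0.758, 0.652, -0.0], [-0.001, 0.0, -1.0]]
ft_force: [-2.1, 1.0, 9.3]
grip_width: 0.006
```

Emit:
drive_tool:
  rows:
    - {"tx":0,"ty":0,"tz":-0.0007,"rx":0,"ry":0,"rz":0}
    - {"tx":0,"ty":0,"tz":-0.0007,"rx":0,"ry":0,"rz":0}
    - {"tx":0,"ty":0,"tz":0,"rx":0,"ry":0,"rz":0}
    - {"tx":0,"ty":0,"tz":0,"rx":0,"ry":0,"rz":0}

```text
time_s: 18.95
eef_pos: [0.5414, -0.0496, 0.2124]
eef_rot: [[-0.652, 0.758, 0.001], [0.758, 0.652, -0.0], [-0.001, 0.0, -1.0]]
ft_force: [-2.4, 0.1, 8.3]
grip_width: 0.006
```

Emit:
drive_tool:
  rows:
    - {"tx":0,"ty":0,"tz":-0.0005,"rx":0,"ry":0,"rz":0}
    - {"tx":0,"ty":0,"tz":-0.0005,"rx":0,"ry":0,"rz":0}
    - {"tx":0,"ty":0,"tz":0,"rx":0,"ry":0,"rz":0}
    - {"tx":0,"ty":0,"tz":0,"rx":0,"ry":0,"rz":0}

```text
time_s: 19.28
eef_pos: [0.5414, -0.0496, 0.2115]
eef_rot: [[-0.652, 0.758, 0.001], [0.758, 0.652, -0.0], [-0.001, 0.0, -1.0]]
ft_force: [-1.9, -0.4, 9.3]
grip_width: 0.007
```

Emit:
drive_tool:
  rows:
    - {"tx":0,"ty":0,"tz":-0.0005,"rx":0,"ry":0,"rz":0}
    - {"tx":0,"ty":0,"tz":0,"rx":0,"ry":0,"rz":0}
    - {"tx":0,"ty":0,"tz":0,"rx":0,"ry":0,"rz":0}

```text
time_s: 19.53
eef_pos: [0.5415, -0.0496, 0.2111]
eef_rot: [[-0.652, 0.758, 0.001], [0.758, 0.652, -0.0], [-0.001, 0.0, -1.0]]
ft_force: [-1.8, -0.1, 9.1]
grip_width: 0.008
```

```bash
python3 pv.py k8;python3 - <<'E'
from h import *
ps,ds=vision.grab_frame("scene"); np.savez("k8s.npz",p=ps,d=ds)
cv2.imwrite("pics/k8s.png",cv2.resize(ps[150:270,250:420,::-1],(800,565),interpolation=cv2.INTER_CUBIC))
w=np.load('k8.npz'); S={'eef_rot':w['R'],'eef_pos':w['P']}; C=cloud('wrist',w['d'],S)
t=(C-w['P'])@w['R']
m=(w['d']>0)&(t[...,0]>.012)&(t[...,0]<.02)&(abs(t[...,1])<.01)&(C[...,2]<.29)&(C[...,2]>.19)
print(m.sum(),np.median(C[m][:,2]).round(4), w['P'][2])
E
```

```text
19.5333 [ 0.5415 -0.0496  0.2111] [-1.83 -0.1   9.06]
6531 [0.22967601 0.27284042 0.28107006]
696 0.2297 0.21105577279964666
```

View pics/k8s.png

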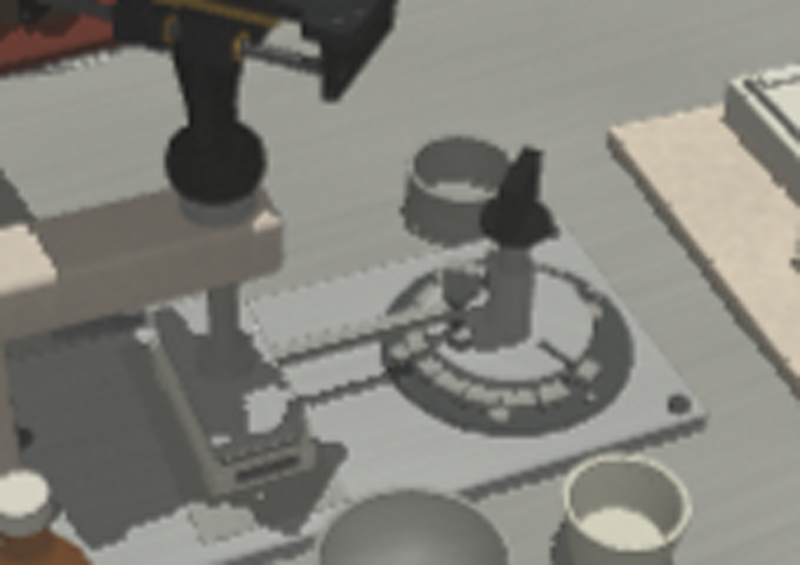

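View pics/k8.png

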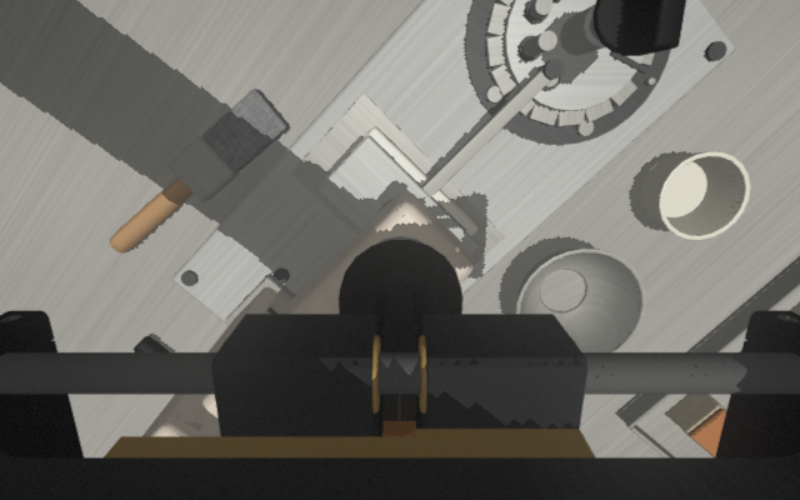

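Emit:
drive_tool:
  rows:
    - {"tx":0,"ty":0,"tz":-0.0005,"rx":0,"ry":0,"rz":0}
    - {"tx":0,"ty":0,"tz":0,"rx":0,"ry":0,"rz":0}
    - {"tx":0,"ty":0,"tz":0,"rx":0,"ry":0,"rz":0}

```text
time_s: 19.88
eef_pos: [0.5415, -0.0496, 0.2108]
eef_rot: [[-0.652, 0.758, 0.001], [0.758, 0.652, -0.0], [-0.001, 0.0, -1.0]]
ft_force: [-3.1, 0.2, 11.2]
grip_width: 0.008
```

Emit:
drive_tool:
  rows:
    - {"tx":0,"ty":0,"tz":-0.0005,"rx":0,"ry":0,"rz":0}
    - {"tx":0,"ty":0,"tz":0,"rx":0,"ry":0,"rz":0}
    - {"tx":0,"ty":0,"tz":0,"rx":0,"ry":0,"rz":0}

```text
time_s: 20.13
eef_pos: [0.5415, -0.0496, 0.2106]
eef_rot: [[-0.652, 0.758, 0.001], [0.758, 0.652, -0.001], [-0.001, 0.001, -1.0]]
ft_force: [-3.8, -0.8, 13.5]
grip_width: 0.005
```

Emit:
drive_tool:
  rows:
    - {"tx":0,"ty":0,"tz":-0.0007,"rx":0,"ry":0,"rz":0}
    - {"tx":0,"ty":0,"tz":0,"rx":0,"ry":0,"rz":0}
    - {"tx":0,"ty":0,"tz":0,"rx":0,"ry":0,"rz":0}
    - {"tx":0,"ty":0,"tz":0,"rx":0,"ry":0,"rz":0}

```text
time_s: 20.47
eef_pos: [0.5415, -0.0497, 0.2103]
eef_rot: [[-0.652, 0.758, 0.001], [0.758, 0.652, -0.001], [-0.002, 0.001, -1.0]]
ft_force: [-5.3, 0.2, 16.2]
grip_width: 0.004
```

Emit:
drive_tool:
  rows:
    - {"tx":0,"ty":0,"tz":0.002,"rx":0,"ry":0,"rz":0}
    - {"tx":0,"ty":0,"tz":0.004,"rx":0,"ry":0,"rz":0}
    - {"tx":0,"ty":0,"tz":0.004,"rx":0,"ry":0,"rz":0}
    - {"tx":0,"ty":0,"tz":0.004,"rx":0,"ry":0,"rz":0}
    - {"tx":0,"ty":0,"tz":0.004,"rx":0,"ry":0,"rz":0}
    - {"tx":0,"ty":0,"tz":0.004,"rx":0,"ry":0,"rz":0}
    - {"tx":0,"ty":0,"tz":0.004,"rx":0,"ry":0,"rz":0}
    - {"tx":0,"ty":0,"tz":0.004,"rx":0,"ry":0,"rz":0}
    - {"tx":0,"ty":0,"tz":0.004,"rx":0,"ry":0,"rz":0}
    - {"tx":0,"ty":0,"tz":0.004,"rx":0,"ry":0,"rz":0}
    - {"tx":0,"ty":0,"tz":0.004,"rx":0,"ry":0,"rz":0}
    - {"tx":0,"ty":0,"tz":0.004,"rx":0,"ry":0,"rz":0}
    - {"tx":0,"ty":0,"tz":0.004,"rx":0,"ry":0,"rz":0}
    - {"tx":0,"ty":0,"tz":0.004,"rx":0,"ry":0,"rz":0}
    - {"tx":0,"ty":0,"tz":0.01,"rx":0,"ry":0,"rz":0}
    - {"tx":0,"ty":0,"tz":0.02,"rx":0,"ry":0,"rz":0}
    - {"tx":0,"ty":0,"tz":0.03,"rx":0,"ry":0,"rz":0}
    - {"tx":0,"ty":0,"tz":0.03,"rx":0,"ry":0,"rz":0}
    - {"tx":0,"ty":0,"tz":0,"rx":0,"ry":0,"rz":0}
    - {"tx":0,"ty":0,"tz":0,"rx":0,"ry":0,"rz":0}

```text
time_s: 22.13
eef_pos: [0.5418, -0.0494, 0.3542]
eef_rot: [[-0.652, 0.758, 0.003], [0.758, 0.652, -0.0], [-0.002, 0.002, -1.0]]
ft_force: [-0.3, 0.1, -1.0]
grip_width: 0.004
```

```bash
python3 - <<'E'
from h import *
s=readout.get_state(); print(s['time_s'],s['eef_pos'],s['ft_force'])
p,d=vision.grab_frame("wrist"); ps,ds=vision.grab_frame("scene"); pt,dt=vision.grab_frame("top")
cv2.imwrite("pics/z.png",cv2.resize(p[:,:,::-1],(800,500)))
cv2.imwrite("pics/zs.png",cv2.resize(ps[150:300,210:480,::-1],(800,444),interpolation=cv2.INTER_CUBIC))
for n,dd,ss in(('wrist',d,s),('scene',ds,None)):
    C=cloud(n,dd,ss); rr=np.hypot(C[...,0]-.542,C[...,1]+.05)
    m=(dd>0)&(rr<.04)&(C[...,2]>.2)&(C[...,2]<.30)
    if m.sum()>10: print(n,m.sum(),'palm',np.percentile(C[m][:,2],95))
    ra=np.hypot(C[...,0]-.5545,C[...,1]-.1355)
    m=(dd>0)&(ra<.033)&(C[...,2]>.13)&(C[...,2]<.17)
    if m.sum()>10: print(' wing',np.percentile(C[m][:,2],95),cv2.minAreaRect(C[m][:,:2].astype(np.float32)*1000)[2])
    m=(dd>0)&(ra<.05)&(abs(C[...,2]-.038)<.006); print(' flange',np.median(C[m][:,2]))
a=np.load('scene.npz'); D=np.abs(a['p'].astype(int)-ps).sum(2)
E
```

```text
22.1333 [ 0.54179062 -0.04944969  0.35422194] [-0.2607812   0.13757409 -0.95973443]
wrist 3543 palm 0.27829010895213036
 wing 0.15734241895686932 39.80915069580078
 flange 0.036496657155246026
scene 443 palm 0.27776495013673175
 wing 0.1569255105028053 41.06013488769531
 flange 0.035860131485640934
```

View pics/zs.png

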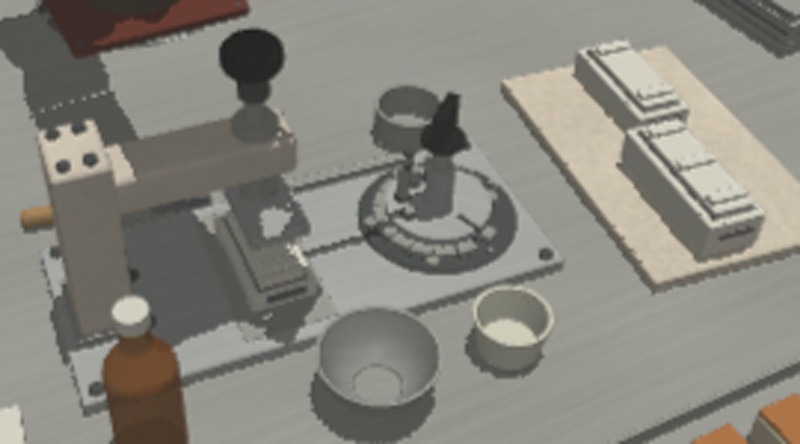

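The head is back up with the palm at 278 mm. The selector is seated with the flange at 36 mm and the wing top at 157 mm. The moulds and other items look unmoved, and the robot is clear of everything.

```bash
python3 -c "
from station import r
print(r.job_done())"
```

```text
the job is handed in; nothing more can be done
None
```

The press is set to the one-stud notch for the shallow mould, the stroke has been tried, and the job is handed in at about 22 s of the 72 s.

- **Mould:** The one on the bed is the shallow one. Its lid measures about 35 mm above the bed. The two on the board measure as the medium and the tall.
- **Selector:** I lifted the knob 8.7 mm, turned it clockwise (about 28° in all), and let the pin rest on the plate. I then slid it in small steps until it dropped in by itself when the grip was loosened. Gripping at 3 to 6 N slipped on the wing without turning it, so each step was turned at 15 N and then released to feel for the notch. The flange dropped from 41 to 36 mm, its seated height.
- **Stroke:** I pushed the palm button down about 47 mm until the stop rod met its post. The push force rose from 9 to 16 N, so about 7 N was on the post. 47 mm is the one-stud stop. The head then rose by itself.
- **Last checks:** The palm is back at 278 mm, the flange at 36 mm, and the wing angle is unchanged within about 1°. By eye, the moulds and other items stand where they did, and the robot is touching nothing.
- **Discrepancy:** The button only began to push back with the fingertips about 20 mm below its visible top; in the pictures the fingers sank into the button. I therefore judged the stroke by the camera depth of the button and the force, not by fingertip height.

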